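# Put away the grinding wheels, points and nut

### The job

Put the grinding gear away: thread both stone wheels flat onto the post of the stand, the large one at the bottom and the small one on top of it; lay the two mounted points (the stones on thin shanks) flat on the floor of the long tray; and put the hexagon nut on the floor of the square bin. Leave the tape reel and the paste jar where they are.

Things in the scene. Friction and masses are not known exactly. Their poses are not given: they have to be found in the camera images.
- large_wheel_mid (a point): Large grinding wheel: pale flat stone ring, 62 mm outside diameter, 20 mm bore right through, 20 mm thick, lying flat, about 125 g. Origin at its centre, half-way up (10 mm above the table at the start); z is its axis, upright; yaw has no meaning.
- small_wheel_mid (a point): Small grinding wheel: pale flat stone ring, 42 mm outside diameter, 20 mm bore right through, 20 mm thick, lying flat, about 50 g. Origin at its centre, half-way up (10 mm above the table at the start); z is its axis, upright; yaw has no meaning.
- round_nose_point_mid (a point): Mounted point: stone head 28 mm diameter, 36 mm long with rounded nose (last 12 mm), on a steel shank 6 mm diameter, 40 mm long; 55 g. Lies level on its head, shank in the air. Origin on the axis, midway along the head, 14 mm up. Own x runs from head to shank: shank end 58 mm along +x, head end 18 mm along -x, centre of mass about 7 mm along +x. Shank starts within 0.6 rad of world +x.
- straight_point_mid (a point): Mounted point: straight cylindrical stone head 20 mm diameter, 40 mm long, on a steel shank 6 mm diameter, 40 mm long; 40 g. Lies level on its head, shank in the air. Origin on the axis, midway along the head, 10 mm up. Own x runs from head to shank: shank end 60 mm along +x, head end 20 mm along -x, centre of mass about 5 mm along +x. Shank starts within 0.6 rad of world +x.
- nut_mid (a point): Steel hexagon clamping nut, 30 mm across flats (35 mm across corners), 24 mm tall, 18 mm hole upright, about 90 g. Origin at its centre, 12 mm above the table at the start; z up; own x is square to one pair of flats (pairs of flats repeat every 60 degrees).
- post_stand: Storage stand for wheels, fixed: wooden base plate 90 x 90 mm, 8 mm thick, with one upright steel post at its centre, 10 mm diameter, its tip 58 mm above the table. Origin at the centre of the base plate's underside, on the post's axis; z up.
- long_tray: Long low open metal tray, fixed: outside 112 mm along own x, 190 mm along own y (the long way), 27 mm high; walls and floor 4 mm thick. Origin at the centre of its underside; z up; yaw within 0.25 rad of world axes.
- square_bin: Square open metal bin, fixed: outside 120 x 120 mm, 35 mm high; walls and floor 4 mm thick. Origin at the centre of its underside; z up; yaw within 0.25 rad of world axes.
- tape_roll: Bystander, loose: white reel of thread tape with a blue hub, solid, 56 mm diameter, 25 mm tall. Origin at the centre of its underside.
- paste_jar: Bystander, loose: amber glass jar with a steel lid, 48 mm diameter, 48 mm tall. Origin at the centre of its underside.
There are look-alikes about, which are no part of the job. What is shaped like the part that bears nut_mid but green or orange is not meant. Leave any yellow look-alike of the part that bears small_wheel_mid alone.

How it is judged:
At the end, for the whole second after the job is handed in: Large wheel on the base plate, small one on it, both on the post and flat (5 mm in height, 0.15 rad). Both points inside the long tray, level within 0.15 rad. Nut on the square bin's floor. Tape reel and jar within 30 mm of their starts. All released and at rest (under 20 mm/s) (horizontal distance between each of large_wheel_mid, small_wheel_mid and post_stand below 0.009 m and z of large_wheel_mid in the frame of post_stand between 0.013 and 0.023 m and angle between each of large_wheel_mid, small_wheel_mid's own z axis and vertical below 0.15 rad and z of small_wheel_mid in the frame of post_stand between 0.033 and 0.043 m and x of round_nose_point_mid in the frame of long_tray between -0.052 and 0.052 m and y of round_nose_point_mid in the frame of long_tray between -0.091 and 0.091 m and z of round_nose_point_mid in the frame of long_tray between 0 and 0.025 m and angle between round_nose_point_mid's own x axis and vertical between 1.4208 and 1.7208 rad and x of straight_point_mid in the frame of long_tray between -0.052 and 0.052 m and y of straight_point_mid in the frame of long_tray between -0.091 and 0.091 m and z of straight_point_mid in the frame of long_tray between 0 and 0.025 m and angle between straight_point_mid's own x axis and vertical between 1.4208 and 1.7208 rad and x of nut_mid in the frame of square_bin between -0.056 and 0.056 m and y of nut_mid in the frame of square_bin between -0.056 and 0.056 m and z of nut_mid in the frame of square_bin between 0 and 0.026 m and distance of each of tape_roll, paste_jar from where it was at the start of the episode below 0.03 m and linear speed of each of large_wheel, small_wheel, round_nose_point, straight_point, nut below 0.02 m/s); the robot touches nothing.
It also fails if it takes over 128 s, if anything falls off the work surface, if the arm or the gripper's body presses on something with over 40 N, if the wrist force passes 120 N, or if a joint passes its speed limit or range.

### The arm

A 6-joint arm with a two-finger parallel gripper is mounted at the origin on the work surface. World frame = base frame: x ahead of the robot, y to its left, z up, the work surface at z = 0. Lengths are in m, angles in rad, forces in N, time in s.
With the tool pointing down it reaches from about 0.35 to 0.975 m from the base axis. Payload 4.9 kg.
Tool frame: the origin (TCP) lies midway between the tips of the shut fingers; the grasp point (between the pads) lies 19 mm behind it; z points along the fingers, y is the direction in which the jaws open and shut (so a half turn about z gives the same grasp; the last joint's range is limited). The gripper opens to 85 mm and grips with 20 to 120 N. Pads are 22 mm wide; open, the fingers measure 114 mm over their backs; the gripper's body (76 mm by 85 mm) begins 54 mm behind the grasp point. The pads swing forward as they close: fully open they stand 13 mm farther back than shut.
Start: joints at [-1.279, 0.053, 1.613, -0, 1.476, -0.119], TCP at [0.25, -0.573, 0.231] pointing down, gripper open.
Joint ranges: [-3.01, 3.01], [-1.01, 2.22], [0.06, 2.58], [-1.02, 4.17], [0.09, 2.62], [-3.14, 3.14]. Speed limits (rad/s): [2.57, 2.57, 3.14, 3.14, 3.14, 3.14].

### API

Orientations are given as a unit quaternion [w, x, y, z].
In Python, from plant import manip gives the robot as it stands. The module is installed in compiled form; this text tells all that it offers.
- The arm moves only by the tool move_arm, never from a script. Its argument "rows" is a list of rows, each an object of numbers: "tx", "ty", "tz": the shift along the tool's x, y, z in m; "ax", "ay", "az": the turn, a rotation vector about the tool's x, y, z in degrees; "jaw": the closure in counts, from 0 (fully open) to 255 (shut). In form: [{"tx": .., "ty": .., "tz": .., "ax": .., "ay": .., "az": .., "jaw": ..}, ...]. A call has 1 to 12 rows; each row shifts and turns the pose as measured when the row begins, along the tool's axes as they then stand; what a row does not reach is not made up. A row lasts 1/10 s, in which the tool goes at most 50 mm and 8.59 degrees, less where a joint would pass 70% of its speed; a pose out of reach is approached as far as the arm can. A call with a gripper value outside its range is refused whole. The fingers move at their own pace and stop on an object; the grip force is fixed at half the most. Time passes only in rows, so rows that do not move let the fingers close. It gives the time, the measured TCP pose, the force and the opening at its end, in the units of the state.
- manip.state(): the state, without advancing time (a new reading comes with each control period).
- manip.grab_frame(name): name is "scene" or "side" or "wrist"; returns a dict with "color" (384x512x3 uint8, red, green, blue), "intrinsics" (3x3 intrinsics, pixels), "dist_coeffs" ([k1, k2, p1, p2, k3] as OpenCV has them; the pictures are not rectified), "R" (3x3) and "t" (3): a world point X has camera coordinates R X + t. Camera axes: x right, y down, z forward; pixel columns grow to the right and rows downward; lengths in m; the calibration is good to about 2 mm. A picture is of the moment at which its call begins. There is no depth.
- manip.job_done(): hands the job in, once; it reports no verdict.
The state is a dict: "time": time; "joint_pos": joint angles; "joint_vel": joint speeds; "joint_efforts": joint torques, N m; "tool_pos": TCP position; "tool_rot": TCP orientation; "contact_force": force on the tool from outside, world axes, zero at the start; "ft_torque": the same for the moment, N m; "gripper_width": opening from 0.0 (shut) to 1.0 (fully open).
Only numpy, scipy, OpenCV 4.12 (cv2) and the standard library are available. Lean on these libraries where they do the work, as an engineer would, in place of code of your own. Each camera call takes 0.05 s, during which the arm holds its last target.

## Working session

There is one attempt and no reset: what is moved stays moved. The work goes in short steps, Python scripts to look and compute and a tool call to move; the robot and the scene stay as the last step left them, time stands still between calls to the robot, and variables do not carry over. Pictures are saved under pics/ and viewed, and the job is handed in when it is done.

Besides the shell and the picture viewer there is one more tool, called after ">>>" as a command line: name --argument value ..., lists and objects as JSON in quotes. move_arm: Moves the arm, as the interface text tells. Its arguments: {"type":"object","properties":{"rows":{"type":"array"}},"required":["rows"]}

```bash
mkdir -p pics; python3 - <<'E'
from plant import manip
import cv2
for n in("scene","side","wrist"):
    f=manip.grab_frame(n); cv2.imwrite(f"pics/{n}0.png",f["color"][:,:,::-1]); print(n,f["intrinsics"].tolist(),f["dist_coeffs"],(-f["R"].T@f["t"]))
print(manip.state())
E
```

```text
scene [[379.4007189784429, 0.0, 254.70719892456697], [0.0, 379.4007189784429, 198.59363055811306], [0.0, 0.0, 1.0]] [-0.05920119  0.          0.          0.          0.        ] [1.10975804 0.40001603 0.77825254]
side [[442.4960856344977, 0.0, 252.82979875898084], [0.0, 442.4960856344977, 189.30829772622525], [0.0, 0.0, 1.0]] [-0.01306369  0.          0.          0.          0.        ] [ 0.44407523 -0.74241521  0.6723531 ]
wrist [[338.94144099133456, 0.0, 257.5524381415215], [0.0, 338.94144099133456, 193.58160564203726], [0.0, 0.0, 1.0]] [-0.02145281  0.          0.          0.          0.        ] [ 0.31302466 -0.54629211  0.37326284]
{'time': 0.15, 'joint_pos': array([-1.27904676e+00,  5.32217106e-02,  1.61398248e+00, -1.64826906e-05,
        1.47599630e+00, -1.19044120e-01]), 'joint_vel': array([ 0.00113317, -0.00258645, -0.00719446,  0.00073074,  0.00121239,
        0.00131019]), 'joint_efforts': array([ 5.84233167e-04, -3.94242203e+01, -3.70721626e+01, -1.22184929e-04,
        4.65242381e-03, -1.39560137e-05]), 'tool_pos': array([ 0.24941537, -0.57254516,  0.23033288]), 'tool_rot': array([-8.00218781e-04,  9.78979646e-01,  2.03956383e-01, -7.75077356e-05]), 'contact_force': array([-0.46929742, -0.52484216, -0.6515147 ]), 'ft_torque': array([-0.07708355, -0.02910288, -0.03462814]), 'gripper_width': 0.9988501570035316}
```

View pics/scene0.png

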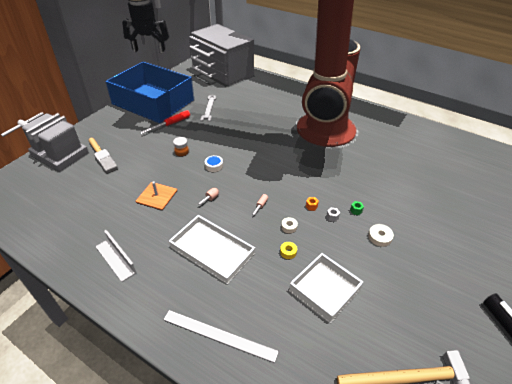

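View pics/side0.png

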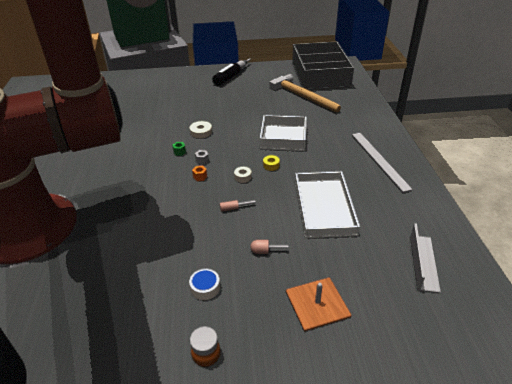

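View pics/wrist0.png

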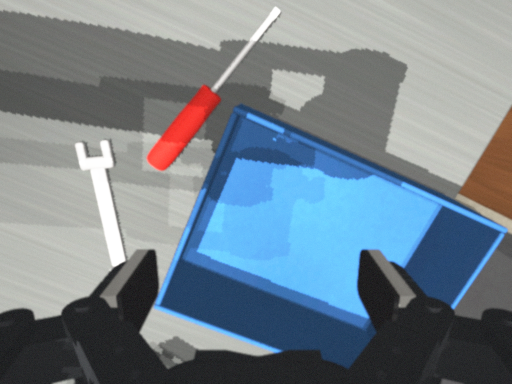

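```bash
cat > h.py <<'E'
from plant import manip
import cv2, numpy as np
def rays(f,px):
    px=np.asarray(px,float).reshape(-1,1,2)
    u=cv2.undistortPoints(px,f["intrinsics"],f["dist_coeffs"]).reshape(-1,2)
    d=np.c_[u,np.ones(len(u))]@f["R"]
    return -f["R"].T@f["t"],d
def onplane(f,px,z):
    c,d=rays(f,px); return c+d*((z-c[2])/d[:,2])[:,None]
def proj(f,X):
    p,_=cv2.projectPoints(np.asarray(X,float).reshape(-1,1,3),cv2.Rodrigues(f["R"])[0],f["t"],f["intrinsics"],f["dist_coeffs"]); return p.reshape(-1,2)
def tri(fs,pxs):
    A=np.zeros((3,3));b=np.zeros(3)
    for f,p in zip(fs,pxs):
        c,d=rays(f,p);d=d[0]/np.linalg.norm(d[0]);M=np.eye(3)-np.outer(d,d);A+=M;b+=M@c
    return np.linalg.solve(A,b)
def crop(f,x,y,w,h,s,name):
    im=cv2.resize(f["color"][y:y+h,x:x+w,::-1],None,fx=s,fy=s,interpolation=cv2.INTER_CUBIC);cv2.imwrite("pics/"+name,im)
E
python3 - <<'E'
from h import *
import pickle
F={n:manip.grab_frame(n) for n in("scene","side")}
pickle.dump(F,open("F0.pkl","wb"))
crop(F["scene"],130,130,270,195,2.9,"sc1.png"); crop(F["side"],150,100,260,270,2.2,"si1.png")
E
```

```text
(no output)
```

View pics/sc1.png

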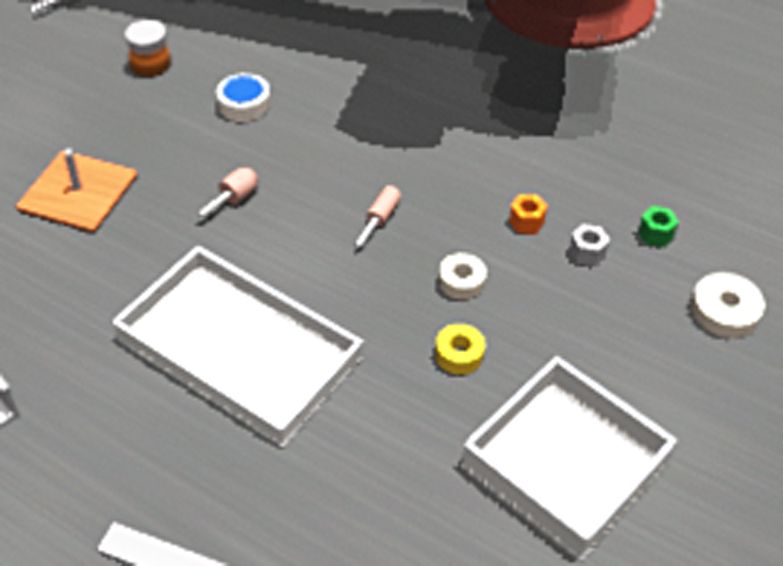

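View pics/si1.png

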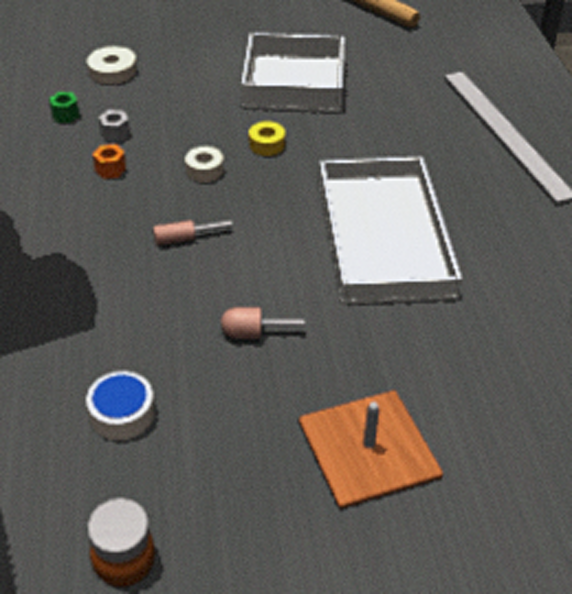

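```bash
cat > m.py <<'E'
from h import *
def blob(f,x,y,kind,r=22,hull=True):
    im=f["color"].astype(int);x0,y0=int(x-r),int(y-r)
    w=im[y0:y0+2*r,x0:x0+2*r]
    hsv=cv2.cvtColor(f["color"],cv2.COLOR_RGB2HSV)[y0:y0+2*r,x0:x0+2*r].astype(int)
    if kind=="bright":
        g=w.max(2).astype(np.uint8);t,_=cv2.threshold(g,0,255,cv2.THRESH_OTSU);bg=np.median(g);m=g>(bg+ (55))
    elif kind=="pink": m=(hsv[...,1]>45)&((hsv[...,0]<25)|(hsv[...,0]>170))&(hsv[...,2]>80)
    m=m.astype(np.uint8)
    n,l,st,ce=cv2.connectedComponentsWithStats(m)
    i=min(range(1,n),key=lambda i:np.hypot(*(ce[i]-r)) if st[i,4]>15 else 1e9)
    c=max(cv2.findContours((l==i).astype(np.uint8),cv2.RETR_EXTERNAL,cv2.CHAIN_APPROX_NONE)[0],key=cv2.contourArea)
    h=cv2.convexHull(c);z=np.zeros((2*r,2*r),np.uint8);cv2.fillPoly(z,[h],1)
    ys,xs=np.nonzero(z if hull else l==i)
    return np.array([xs.mean()+x0,ys.mean()+y0]),st[i],np.c_[xs+x0,ys+y0]
E
python3 - <<'E'
from m import *
import pickle
F=pickle.load(open("F0.pkl","rb"));fs=[F["scene"],F["side"]]
T={"large":((381,235),(200,130),.01,"bright"),"small":((289,225),(243,174),.01,"bright"),"nut":((333,213),(201,157),.012,"bright"),
"rhead":((212,194),(260,247),.014,"pink"),"shead":((262,201),(230,206),.01,"pink")}
for k,(a,b,z,kind) in T.items():
    A=blob(fs[0],*a,kind,20);B=blob(fs[1],*b,kind,18)
    print(k,A[0],A[1],B[0],B[1],"tri",tri(fs,[A[0],B[0]]).round(4),onplane(fs[0],A[0],z)[0].round(4),onplane(fs[1],B[0],z)[0].round(4))
def sc(p): return [130+p[0]/2.9-.33,130+p[1]/2.9-.33]
def si(p): return [150+p[0]/2.2-.27,100+p[1]/2.2-.27]
print("tip",tri(fs,[sc((68,151)),si((373,406))]),"base",tri(fs,[sc((76,187)),si((370,443))]))
print("plate sc",onplane(fs[0],[sc(p) for p in((19,207),(94,230),(137,175),(66,152))],.008).round(4).tolist())
print("plate si",onplane(fs[1],[si(p) for p in((301,424),(341,503),(441,470),(396,393))],.008).round(4).tolist())
print("tray sc",onplane(fs[0],[sc(p) for p in((199,248),(115,322),(284,434),(362,343))],.027).round(4).tolist())
print("tray si",onplane(fs[1],[si(p) for p in((321,160),(423,158),(459,285),(342,292))],.027).round(4).tolist())
print("bin sc",onplane(fs[0],[sc(p) for p in((559,359),(466,449),(583,545),(676,440))],.035).round(4).tolist())
print("bin si",onplane(fs[1],[si(p) for p in((249,34),(345,36),(343,98),(243,96))],.035).round(4).tolist())
print("rshank",tri(fs,[sc((201,218)),si((304,326))]),"sshank",tri(fs,[sc((358,247)),si((231,225))]))
print("tape",tri(fs,[sc((243,93)),si((121,397))]),"jar",tri(fs,[sc((147,35)),si((118,526))]))
print("yellow",tri(fs,[sc((460,348)),si((267,138))]),"orange",tri(fs,[sc((528,213)),si((109,161))]),"green",tri(fs,[sc((658,226)),si((64,107))]))
E
```

```text
large [381.24507042 232.8084507 ] [  9   9  24  19 321] [200.09954751 126.45701357] [  7   9  23  12 194] tri [0.3884 0.337  0.0202] [0.378  0.3363 0.01  ] [0.388  0.3532 0.01  ]
small [289.32075472 222.67924528] [ 13  12  16  12 130] [242.30322581 171.18064516] [  9  10  18  11 124] tri [0.4891 0.1159 0.0205] [0.4792 0.1122 0.01  ] [0.4906 0.1286 0.01  ]
nut [333.31818182 211.20454545] [15 14 12  9 58] [201.14666667 153.04      ] [12 11 13  7 49] tri [0.3904 0.199  0.0253] [0.3765 0.1957 0.012 ] [0.39   0.2172 0.012 ]
rhead [211.8974359  192.94017094] [14 13 13 13 78] [259.73113208 244.8490566 ] [  8  10  19  13 203] tri [ 0.5056 -0.1298  0.0172] [ 0.5032 -0.132   0.014 ] [ 0.5058 -0.1267  0.014 ]
shead [262.05940594 200.38613861] [15 13 11 14 64] [229.09655172 204.09655172] [  8  12  19   9 134] tri [0.4505 0.0065 0.0135] [0.4465 0.0048 0.01  ] [0.4512 0.0098 0.01  ]
tip [ 0.59269663 -0.27070031  0.05725864] base [ 0.59387172 -0.27060819  0.0092438 ]
plate sc [[0.6441, -0.2993, 0.008], [0.627, -0.2146, 0.008], [0.5448, -0.2309, 0.008], [0.5585, -0.3168, 0.008]]
plate si [[0.5421, -0.2452, 0.008], [0.5612, -0.3229, 0.008], [0.6458, -0.3023, 0.008], [0.6281, -0.2223, 0.008]]
tray sc [[0.6029, -0.1011, 0.027], [0.7124, -0.1076, 0.027], [0.7256, 0.0835, 0.027], [0.6142, 0.0864, 0.027]]
tray si [[0.6158, 0.0854, 0.027], [0.7261, 0.0752, 0.027], [0.7102, -0.1193, 0.027], [0.6004, -0.1155, 0.027]]
bin sc [[0.5441, 0.2385, 0.035], [0.6637, 0.215, 0.035], [0.6895, 0.3276, 0.035], [0.5667, 0.352, 0.035]]
bin si [[0.5678, 0.3494, 0.035], [0.6889, 0.3283, 0.035], [0.6595, 0.1892, 0.035], [0.5442, 0.2082, 0.035]]
rshank [ 0.56048428 -0.13659289  0.00975196] sshank [0.50849819 0.01290343 0.00852773]
tape [ 0.39324665 -0.20952408  0.02088388] jar [ 0.39068679 -0.34508124  0.04305385]
yellow [0.56440591 0.15472051 0.01204604] orange [0.38396908 0.1309848  0.0138213 ] green [0.33060995 0.24553024 0.01349944]
```

```bash
cat > go.py <<'E'
import sys
from h import *
from scipy.spatial.transform import Rotation as R
def go(x,y,z,psi):
    s=manip.state();q=s["tool_rot"];Rc=R.from_quat([q[1],q[2],q[3],q[0]])
    p=np.array(s["tool_pos"]);psic=np.arctan2(*Rc.as_matrix()[[1,0],0])
    if psi is None: psi=psic
    Rt=R.from_matrix(np.array([[np.cos(psi),np.sin(psi),0],[np.sin(psi),-np.cos(psi),0],[0,0,-1]]))
    d=Rc.inv().apply(np.array([x,y,z])-p);a=(Rc.inv()*Rt).as_rotvec(degrees=True)
    n=max(1,int(np.ceil(max(np.linalg.norm(d)/.045,np.linalg.norm(a)/7))))
    print("t",round(s["time"],2),"pos",p.round(4),"psi",round(psic,3),"w",round(s["gripper_width"],3),"F",s["contact_force"].round(1))
    print("to go mm",(d*1e3).round(1),"deg",a.round(2),"n",n,"per row",(d*1e3/n).round(1),(a/n).round(2))
if __name__=="__main__":
    a=[None if v=="n" else float(v) for v in sys.argv[1:]];go(*a)
E
python3 go.py .5 -.2 .2 .41
```

```text
t 0.25 pos [ 0.2495 -0.5727  0.2307] psi 0.411 w 1.002 F [-0.4  0.7 -0.4]
to go mm [ 378.5 -241.7   31. ] deg [-0.05 -0.01  0.04] n 11 per row [ 34.4 -22.    2.8] [-0. -0.  0.]
```

>>> move_arm --rows '[{"tx": 0.034, "ty": -0.022, "tz": 0.003, "ax": 0, "ay": 0, "az": 0, "jaw": 0}, {"tx": 0.034, "ty": -0.022, "tz": 0.003, "ax": 0, "ay": 0, "az": 0, "jaw": 0}, {"tx": 0.034, "ty": -0.022, "tz": 0.003, "ax": 0, "ay": 0, "az": 0, "jaw": 0}, {"tx": 0.034, "ty": -0.022, "tz": 0.003, "ax": 0, "ay": 0, "az": 0, "jaw": 0}, {"tx": 0.034, "ty": -0.022, "tz": 0.003, "ax": 0, "ay": 0, "az": 0, "jaw": 0}, {"tx": 0.034, "ty": -0.022, "tz": 0.003, "ax": 0, "ay": 0, "az": 0, "jaw": 0}, {"tx": 0.034, "ty": -0.022, "tz": 0.003, "ax": 0, "ay": 0, "az": 0, "jaw": 0}, {"tx": 0.034, "ty": -0.022, "tz": 0.003, "ax": 0, "ay": 0, "az": 0, "jaw": 0}, {"tx": 0.034, "ty": -0.022, "tz": 0.003, "ax": 0, "ay": 0, "az": 0, "jaw": 0}, {"tx": 0.034, "ty": -0.022, "tz": 0.003, "ax": 0, "ay": 0, "az": 0, "jaw": 0}, {"tx": 0.034, "ty": -0.022, "tz": 0.003, "ax": 0, "ay": 0, "az": 0, "jaw": 0}]'

```text
time: 1.35
tool_pos: [0.5024, -0.1923, 0.1961]
tool_rot: [0.001, 0.98, 0.199, 0.001]
contact_force: [1.0, -0.7, -0.6]
gripper_width: 0.998
```

```bash
python3 go.py .39 .335 .2 .41; python3 - <<'E'
from h import *
f=manip.grab_frame("wrist");crop(f,0,0,512,384,1,"w1.png")
E
```

```text
t 1.35 pos [ 0.5024 -0.1923  0.1961] psi 0.4 w 0.998 F [ 1.  -0.7 -0.6]
to go mm [ 102.  -529.4   -4.9] deg [ 0.11 -0.04 -0.55] n 12 per row [  8.5 -44.1  -0.4] [ 0.01 -0.   -0.05]
```

View pics/w1.png

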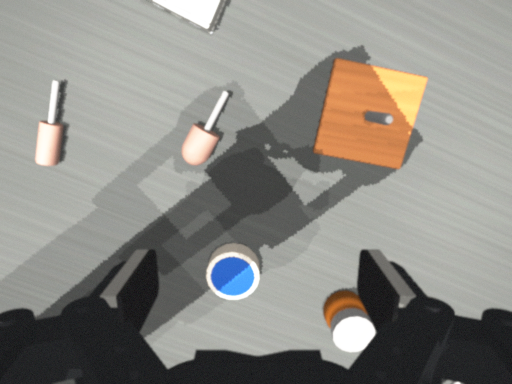

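```bash
python3 - <<'E'
from m import *
f=manip.grab_frame("wrist")
for k,p,z in [("shead_c",(48.5,143),.01),("shead_end",(47,164),.01),("shead_front",(51,122),.01),("shank end",(57,82),.01),("rnose",(188,162),.014),("rfront",(214,129),.014),("rshank",(227,93),.014),("post tip",(388,119),.058),("post base",(368,116),.008)]:
    print(k,onplane(f,p,z)[0].round(4))
print("plate",onplane(f,[(337,60),(427,77),(401,167),(316,151)],.008).round(4).tolist(),onplane(f,[(337,60),(427,77),(401,167),(316,151)],.008).mean(0))
E
```

```text
shead_c [0.4481 0.0096 0.01  ]
shead_end [0.427 0.006 0.01 ]
shead_front [0.4689 0.0122 0.01  ]
shank end [0.5071 0.016  0.01  ]
rnose [ 0.4853 -0.1231  0.014 ]
rfront [ 0.5248 -0.1349  0.014 ]
rshank [ 0.56  -0.134  0.014]
post tip [ 0.594  -0.2655  0.058 ]
post base [ 0.5935 -0.265   0.008 ]
plate [[0.6267, -0.2151, 0.008], [0.6469, -0.2988, 0.008], [0.5628, -0.3188, 0.008], [0.5436, -0.234, 0.008]] [ 0.59499365 -0.26667007  0.008     ]
```

>>> move_arm --rows '[{"tx": 0.008, "ty": -0.044, "tz": 0, "ax": 0, "ay": 0, "az": 0, "jaw": 0}, {"tx": 0.008, "ty": -0.044, "tz": 0, "ax": 0, "ay": 0, "az": 0, "jaw": 0}, {"tx": 0.008, "ty": -0.044, "tz": 0, "ax": 0, "ay": 0, "az": 0, "jaw": 0}, {"tx": 0.008, "ty": -0.044, "tz": 0, "ax": 0, "ay": 0, "az": 0, "jaw": 0}, {"tx": 0.008, "ty": -0.044, "tz": 0, "ax": 0, "ay": 0, "az": 0, "jaw": 0}, {"tx": 0.008, "ty": -0.044, "tz": 0, "ax": 0, "ay": 0, "az": 0, "jaw": 0}, {"tx": 0.008, "ty": -0.044, "tz": 0, "ax": 0, "ay": 0, "az": 0, "jaw": 0}, {"tx": 0.008, "ty": -0.044, "tz": 0, "ax": 0, "ay": 0, "az": 0, "jaw": 0}, {"tx": 0.008, "ty": -0.044, "tz": 0, "ax": 0, "ay": 0, "az": 0, "jaw": 0}]'

```text
time: 2.35
tool_pos: [0.4117, 0.2068, 0.1957]
tool_rot: [0.002, 0.981, 0.195, 0.002]
contact_force: [0.7, 0.6, -0.2]
gripper_width: 0.996
```

```bash
python3 go.py .389 .337 .12 .41; python3 - <<'E'
from h import *
f=manip.grab_frame("wrist");crop(f,0,0,512,384,1,"w2.png")
E
```

```text
t 2.35 pos [0.4117 0.2068 0.1957] psi 0.393 w 0.996 F [ 0.7  0.6 -0.2]
to go mm [  28.6 -129.3   75.2] deg [ 0.28 -0.21 -1.  ] n 4 per row [  7.1 -32.3  18.8] [ 0.07 -0.05 -0.25]
```

View pics/w2.png

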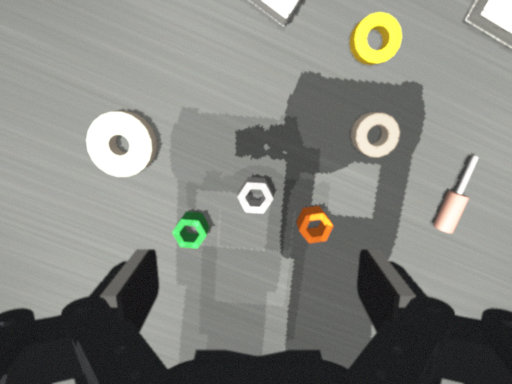

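```bash
python3 - <<'E'
from m import *
f=manip.grab_frame("wrist")
for k,p,z,r in [("large",(120,144),.02,45),("small",(375,135),.02,35),("nut",(255,196),.024,25)]:
    b=blob(f,*p,"bright",r); print(k,b[0],b[1],onplane(f,b[0],z)[0].round(4))
g=f["color"].max(2); print(g[144,90:160:5],g[135,345:405:5],g[196,230:280:4])
for k,p,z in [("sh",(451,213),.01),("ss",(476,157),.01)]: print(k,onplane(f,p,z)[0].round(4))
crop(f,215,150,90,90,6,"n1.png")
E
```

```text
large [125.94493522 143.46319199] [  19   12   65   66 3016] [0.3864 0.3359 0.02  ]
small [384.66499687 135.90043832] [  23   14   45   45 1251] [0.4874 0.1146 0.02  ]
nut [261.56286722 198.0693302 ] [ 14  12  36  31 556] [0.3878 0.1976 0.024 ]
[164 255 255 255 255 254 129 100 168 171 255 255 255 255] [ 97 102 101 126 243 247 140 103  96 123 160 245] [155 155 155 156 253 251 101  88 152 146 145 249 211]
sh [0.4453 0.0091 0.01  ]
ss [0.5053 0.0171 0.01  ]
```

View pics/n1.png

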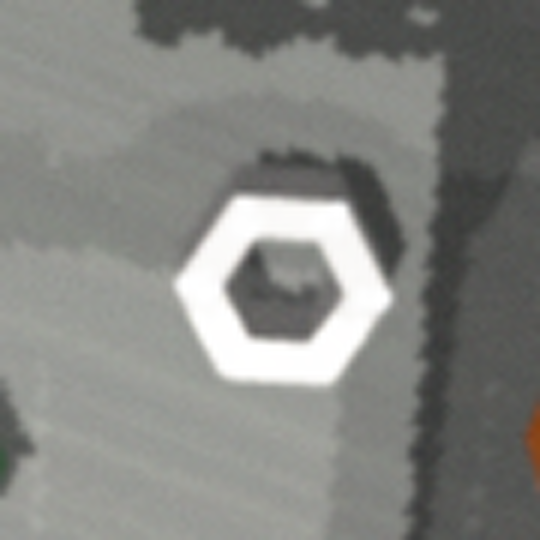

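```bash
python3 go.py .387 .3365 .08 .41
```

```text
t 2.45 pos [0.4107 0.2093 0.1956] psi 0.4 w 1.003 F [ 0.4 -0.1  0.7]
to go mm [  27.3 -126.8  115.3] deg [ 0.18 -0.17 -0.58] n 4 per row [  6.8 -31.7  28.8] [ 0.04 -0.04 -0.14]
```

>>> move_arm --rows '[{"tx": 0.007, "ty": -0.032, "tz": 0.015, "ax": 0, "ay": 0, "az": 0, "jaw": 0}, {"tx": 0.007, "ty": -0.032, "tz": 0.015, "ax": 0, "ay": 0, "az": 0, "jaw": 0}, {"tx": 0.007, "ty": -0.032, "tz": 0.02, "ax": 0, "ay": 0, "az": 0, "jaw": 0}, {"tx": 0.007, "ty": -0.032, "tz": 0.02, "ax": 0, "ay": 0, "az": -0.4, "jaw": 0}, {"tx": 0, "ty": 0, "tz": 0.025, "ax": 0, "ay": 0, "az": 0, "jaw": 0}, {"tx": 0, "ty": 0, "tz": 0.01, "ax": 0, "ay": 0, "az": 0, "jaw": 0}, {"tx": 0, "ty": 0, "tz": 0, "ax": 0, "ay": 0, "az": 0, "jaw": 0}]'

```text
time: 3.15
tool_pos: [0.3925, 0.3369, 0.0892]
tool_rot: [0.003, 0.98, 0.2, 0.006]
contact_force: [0.0, 0.7, -0.4]
gripper_width: 1.004
```

```bash
python3 go.py .387 .3365 -.004 n; python3 - <<'E'
from h import *
f=manip.grab_frame("wrist");crop(f,0,0,512,384,1,"w3.png")
E
```

```text
t 3.15 pos [0.3925 0.3369 0.0892] psi 0.402 w 1.004 F [ 0.   0.7 -0.4]
to go mm [-6.1 -2.7 93.2] deg [ 0.51 -0.54 -0.  ] n 3 per row [-2.  -0.9 31.1] [ 0.17 -0.18 -0.  ]
```

View pics/w3.png

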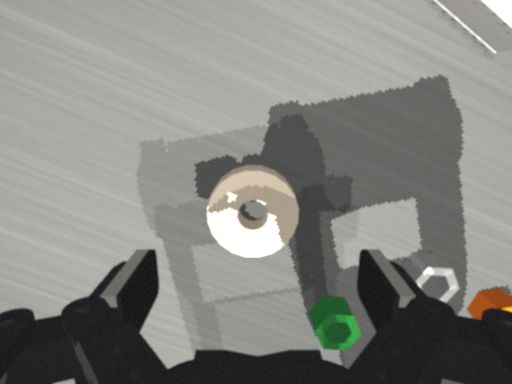

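```bash
python3 - <<'E'
from m import *
f=manip.grab_frame("wrist")
g=f["color"][150:270,190:320].astype(int);m=((g.min(2)>205)|((g[...,0]-g[...,2])>14)).astype(np.uint8)
n,l,st,ce=cv2.connectedComponentsWithStats(m);i=1+st[1:,4].argmax();c=cv2.findContours((l==i).astype(np.uint8),0,1)[0][0]
e=cv2.fitEllipse(cv2.convexHull(c));print(e,st[i]);p=(e[0][0]+190,e[0][1]+150);print(onplane(f,p,.02),onplane(f,p,.015))
E
python3 go.py .387 .3365 -.004 n
```

```text
((62.18365478515625, 61.63602828979492), (91.98308563232422, 93.19123840332031), 34.46371078491211) [  16   16   93   92 6325]
[[0.38806038 0.33671601 0.02      ]] [[0.38649913 0.33609439 0.015     ]]
t 3.25 pos [0.3934 0.3373 0.091 ] psi 0.401 w 0.995 F [ 0.2  0.5 -1.1]
to go mm [-7.4 -2.5 94.9] deg [ 0.48 -0.7  -0.  ] n 3 per row [-2.5 -0.8 31.6] [ 0.16 -0.23 -0.  ]
```

>>> move_arm --rows '[{"tx": -0.003, "ty": -0.001, "tz": 0.03, "ax": 0.2, "ay": -0.3, "az": 0, "jaw": 0}, {"tx": -0.002, "ty": -0.001, "tz": 0.03, "ax": 0.2, "ay": -0.3, "az": 0, "jaw": 0}, {"tx": -0.002, "ty": -0.001, "tz": 0.018, "ax": 0.1, "ay": 0, "az": 0, "jaw": 0}, {"tx": 0, "ty": 0, "tz": 0.0, "ax": 0, "ay": 0, "az": 0, "jaw": 0}, {"tx": 0, "ty": 0, "tz": 0.0, "ax": 0, "ay": 0, "az": 0, "jaw": 0}]'

```text
time: 3.75
tool_pos: [0.3954, 0.3381, 0.021]
tool_rot: [-0.003, 0.98, 0.196, 0.009]
contact_force: [-0.1, -0.6, 0.4]
gripper_width: 1.005
```

```bash
python3 go.py .388 .3367 -.004 n
```

```text
t 3.75 pos [0.3954 0.3381 0.021 ] psi 0.395 w 1.005 F [-0.1 -0.6  0.4]
to go mm [-7.9 -1.5 24.9] deg [-0.17 -1.12  0.  ] n 1 per row [-7.9 -1.5 24.9] [-0.17 -1.12  0.  ]
```

>>> move_arm --rows '[{"tx": -0.008, "ty": -0.001, "tz": 0.008, "ax": 0, "ay": -1.1, "az": 0, "jaw": 0}, {"tx": -0.004, "ty": -0.001, "tz": 0.008, "ax": 0, "ay": -0.5, "az": 0, "jaw": 0}, {"tx": 0, "ty": 0, "tz": 0.005, "ax": 0, "ay": 0, "az": 0, "jaw": 0}]'

```text
time: 4.05
tool_pos: [0.3866, 0.3369, 0.0038]
tool_rot: [-0.002, 0.981, 0.196, -0.001]
contact_force: [-0.0, 0.2, 0.2]
gripper_width: 1.0
```

```bash
python3 go.py .388 .3367 -.004 n
```

```text
t 4.05 pos [0.3866 0.3369 0.0038] psi 0.394 w 1.0 F [-0.   0.2  0.2]
to go mm [1.3 0.8 7.8] deg [-0.26  0.09 -0.  ] n 1 per row [1.3 0.8 7.8] [-0.26  0.09 -0.  ]
```

>>> move_arm --rows '[{"tx": 0, "ty": 0, "tz": 0.006, "ax": 0, "ay": 0, "az": 0, "jaw": 0}, {"tx": 0, "ty": 0, "tz": 0, "ax": 0, "ay": 0, "az": 0, "jaw": 60}, {"tx": 0, "ty": 0, "tz": 0, "ax": 0, "ay": 0, "az": 0, "jaw": 150}, {"tx": 0, "ty": 0, "tz": 0, "ax": 0, "ay": 0, "az": 0, "jaw": 150}, {"tx": 0, "ty": 0, "tz": 0, "ax": 0, "ay": 0, "az": 0, "jaw": 150}, {"tx": 0, "ty": 0, "tz": 0, "ax": 0, "ay": 0, "az": 0, "jaw": 150}, {"tx": 0, "ty": 0, "tz": 0, "ax": 0, "ay": 0, "az": 0, "jaw": 150}]'

```text
time: 4.75
tool_pos: [0.3867, 0.3374, -0.0023]
tool_rot: [-0.002, 0.981, 0.196, -0.001]
contact_force: [-0.3, -0.5, -0.2]
gripper_width: 0.706
```

```bash
python3 go.py .388 .3367 .12 n;python3 - <<'E'
from h import *
f=manip.grab_frame("wrist");crop(f,0,0,512,384,1,"w4.png")
E
```

```text
t 4.75 pos [ 0.3867  0.3374 -0.0023] psi 0.395 w 0.706 F [-0.3 -0.5 -0.2]
to go mm [   0.7    0.6 -122.3] deg [-0.26  0.07 -0.  ] n 3 per row [  0.2   0.2 -40.8] [-0.09  0.02 -0.  ]
```

View pics/w4.png

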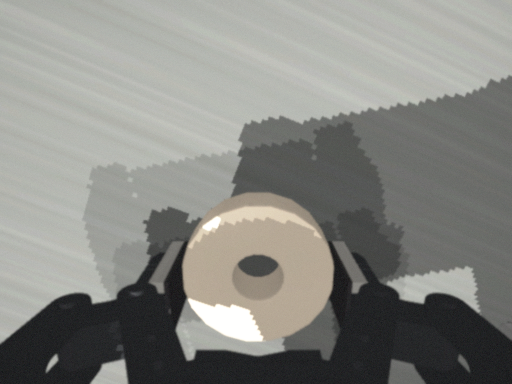

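>>> move_arm --rows '[{"tx": 0, "ty": 0, "tz": -0.02, "ax": 0, "ay": 0, "az": 0, "jaw": 150}, {"tx": 0, "ty": 0, "tz": -0.04, "ax": 0, "ay": 0, "az": 0, "jaw": 150}, {"tx": 0, "ty": 0, "tz": -0.04, "ax": 0, "ay": 0, "az": 0, "jaw": 150}, {"tx": 0, "ty": 0, "tz": -0.03, "ax": 0, "ay": 0, "az": 0, "jaw": 150}]'

```text
time: 5.2
tool_pos: [0.3821, 0.3336, 0.1238]
tool_rot: [0.001, 0.981, 0.196, -0.009]
contact_force: [0.3, 0.0, -1.5]
gripper_width: 0.702
```

```bash
python3 go.py .593 -.2705 .13 .395
```

```text
t 5.2 pos [0.3821 0.3336 0.1238] psi 0.395 w 0.702 F [ 0.3  0.  -1.5]
to go mm [-37.8 638.7  -6.6] deg [-0.09  1.05 -0.01] n 15 per row [-2.5 42.6 -0.4] [-0.01  0.07 -0.  ]
```

>>> move_arm --rows '[{"tx": -0.002, "ty": 0.03, "tz": 0, "ax": 0, "ay": 0.5, "az": 0, "jaw": 150}, {"tx": -0.002, "ty": 0.043, "tz": 0, "ax": 0, "ay": 0.5, "az": 0, "jaw": 150}, {"tx": -0.002, "ty": 0.043, "tz": 0, "ax": 0, "ay": 0, "az": 0, "jaw": 150}, {"tx": -0.002, "ty": 0.043, "tz": 0, "ax": 0, "ay": 0, "az": 0, "jaw": 150}, {"tx": -0.002, "ty": 0.043, "tz": 0, "ax": 0, "ay": 0, "az": 0, "jaw": 150}, {"tx": -0.002, "ty": 0.043, "tz": 0, "ax": 0, "ay": 0, "az": 0, "jaw": 150}, {"tx": -0.002, "ty": 0.043, "tz": 0, "ax": 0, "ay": 0, "az": 0, "jaw": 150}, {"tx": -0.002, "ty": 0.043, "tz": 0, "ax": 0, "ay": 0, "az": 0, "jaw": 150}, {"tx": -0.002, "ty": 0.043, "tz": 0, "ax": 0, "ay": 0, "az": 0, "jaw": 150}, {"tx": -0.002, "ty": 0.043, "tz": 0, "ax": 0, "ay": 0, "az": 0, "jaw": 150}, {"tx": -0.002, "ty": 0.043, "tz": 0, "ax": 0, "ay": 0, "az": 0, "jaw": 150}, {"tx": -0.002, "ty": 0.043, "tz": 0, "ax": 0, "ay": 0, "az": 0, "jaw": 150}]'

```text
time: 6.4
tool_pos: [0.5614, -0.1508, 0.1275]
tool_rot: [-0.004, 0.98, 0.201, 0.007]
contact_force: [0.2, 0.9, -0.5]
gripper_width: 0.701
```

```bash
python3 go.py .593 -.2705 .12 .395
```

```text
t 6.4 pos [ 0.5614 -0.1508  0.1275] psi 0.405 w 0.701 F [ 0.2  0.9 -0.5]
to go mm [-18.2 122.5   6.5] deg [-0.31 -0.86  0.55] n 3 per row [-6.1 40.8  2.2] [-0.1  -0.29  0.18]
```

>>> move_arm --rows '[{"tx": -0.006, "ty": 0.04, "tz": 0, "ax": 0, "ay": -0.5, "az": 0.5, "jaw": 150}, {"tx": -0.006, "ty": 0.04, "tz": 0, "ax": 0, "ay": -0.3, "az": 0, "jaw": 150}, {"tx": -0.006, "ty": 0.035, "tz": 0, "ax": 0, "ay": 0, "az": 0, "jaw": 150}, {"tx": 0, "ty": 0.0, "tz": 0, "ax": 0, "ay": 0, "az": 0, "jaw": 150}, {"tx": 0, "ty": 0.0, "tz": 0, "ax": 0, "ay": 0, "az": 0, "jaw": 150}]'

```text
time: 6.9
tool_pos: [0.5894, -0.2739, 0.1238]
tool_rot: [-0.003, 0.981, 0.193, -0.001]
contact_force: [-0.1, 0.4, -1.2]
gripper_width: 0.704
```

```bash
python3 go.py .593 -.2705 .10 .395; python3 - <<'E'
from h import *
import pickle
f=manip.grab_frame("wrist");crop(f,0,0,512,384,1,"w5.png")
F={n:manip.grab_frame(n) for n in("scene","side")}; pickle.dump(F,open("F1.pkl","wb"))
crop(F["scene"],115,150,90,75,6,"sc5.png");crop(F["side"],270,240,90,75,6,"si5.png")
E
```

```text
t 6.9 pos [ 0.5894 -0.2739  0.1238] psi 0.388 w 0.704 F [-0.1  0.4 -1.2]
to go mm [ 4.7 -1.6 23.8] deg [-0.41  0.08 -0.37] n 1 per row [ 4.7 -1.6 23.8] [-0.41  0.08 -0.37]
```

View pics/w5.png

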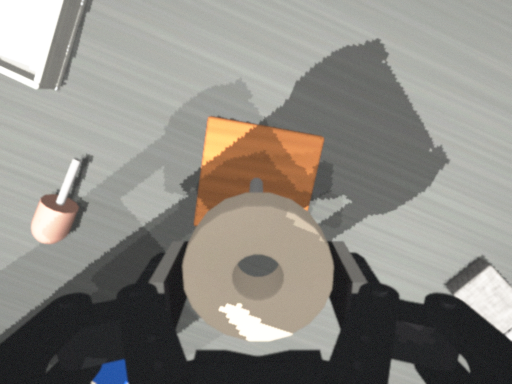

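View pics/sc5.png

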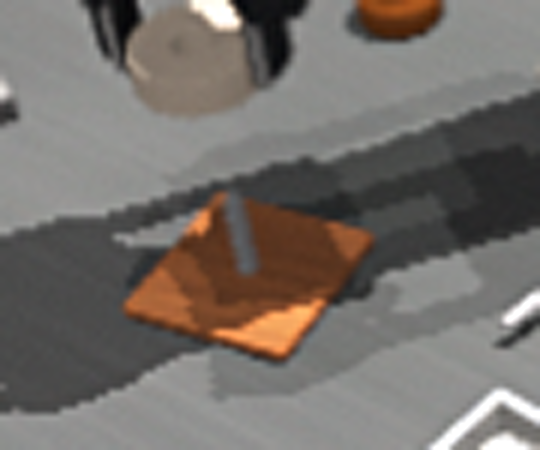

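View pics/si5.png

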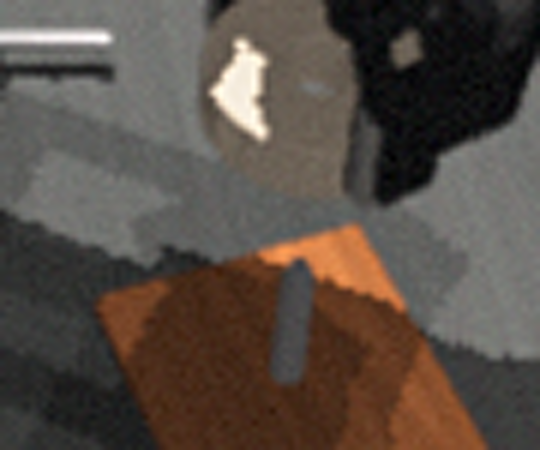

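```bash
python3 - <<'E'
from h import *
import pickle
F=pickle.load(open("F1.pkl","rb"));fs=[F["scene"],F["side"]]
a=lambda x,y:(115+x/6-.4,150+y/6-.4)
b=lambda x,y:(270+x/6-.4,240+y/6-.4)
print("tip",tri(fs,[a(232,200),b(302,264)]),"base",tri(fs,[a(247,268),b(288,376)]),"bore",tri(fs,[a(180,44),b(318,86)]))
print(onplane(fs[0],a(234,202),.056),onplane(fs[1],b(301,266),.056),onplane(fs[0],a(247,266),.01),onplane(fs[1],b(288,372),.01))
print("plate",onplane(fs[0],[a(125,305),a(283,358),a(374,238),a(225,193)],.008).mean(0))
E
```

```text
tip [ 0.59474924 -0.2682727   0.05558725] base [ 0.59322682 -0.27193362  0.00761695] bore [ 0.59144966 -0.27943145  0.14324192]
[[ 0.59473891 -0.26582349  0.056     ]] [[ 0.59490213 -0.26978258  0.056     ]] [[ 0.59272361 -0.27044033  0.01      ]] [[ 0.59390092 -0.27286681  0.01      ]]
plate [ 0.59303226 -0.26733436  0.008     ]
```

```bash
python3 go.py .593 -.270 .07 .395
```

```text
t 7.05 pos [ 0.5895 -0.2725  0.1242] psi 0.391 w 0.702 F [ 0.7  0.1 -1.4]
to go mm [ 4.3 -0.6 54.2] deg [-0.38  0.07 -0.25] n 2 per row [ 2.1 -0.3 27.1] [-0.19  0.03 -0.12]
```

>>> move_arm --rows '[{"tx": 0.003, "ty": 0, "tz": 0.015, "ax": -0.3, "ay": 0, "az": -0.2, "jaw": 150}, {"tx": 0.001, "ty": 0, "tz": 0.015, "ax": 0, "ay": 0, "az": 0, "jaw": 150}, {"tx": 0, "ty": 0, "tz": 0.015, "ax": 0, "ay": 0, "az": 0, "jaw": 150}, {"tx": 0, "ty": 0, "tz": 0.005, "ax": 0, "ay": 0, "az": 0, "jaw": 150}, {"tx": 0, "ty": 0, "tz": 0, "ax": 0, "ay": 0, "az": 0, "jaw": 150}]'

```text
time: 7.55
tool_pos: [0.5922, -0.2659, 0.0681]
tool_rot: [-0.002, 0.98, 0.198, -0.002]
contact_force: [-0.3, 0.6, -0.8]
gripper_width: 0.704
```

```bash
python3 go.py .593 -.270 .05 .395; python3 - <<'E'
from h import *
import pickle
f=manip.grab_frame("wrist");crop(f,120,100,270,284,2,"w6.png")
F={n:manip.grab_frame(n) for n in("scene","side")}; pickle.dump(F,open("F1.pkl","wb"))
crop(F["scene"],115,150,90,75,6,"sc6.png");crop(F["side"],270,240,90,75,6,"si6.png")
E
```

```text
t 7.55 pos [ 0.5922 -0.2659  0.0681] psi 0.399 w 0.704 F [-0.3  0.6 -0.8]
to go mm [-0.8  4.1 18.1] deg [-0.23  0.16  0.24] n 1 per row [-0.8  4.1 18.1] [-0.23  0.16  0.24]
```

View pics/w6.png

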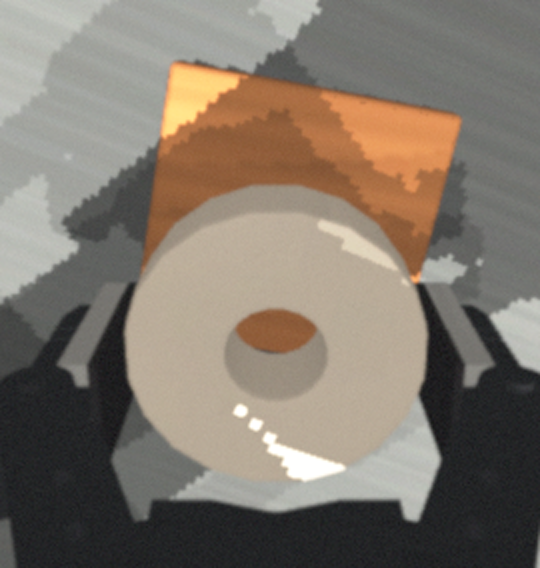

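View pics/sc6.png

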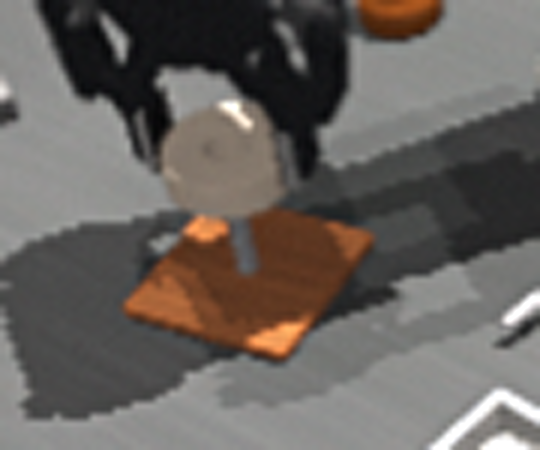

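View pics/si6.png

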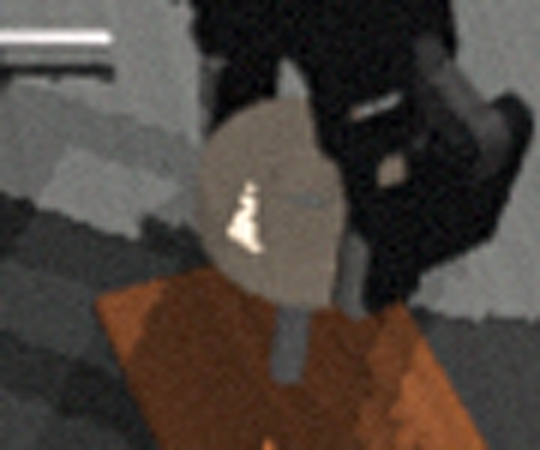

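```bash
python3 go.py .593 -.270 .05 .395; python3 - <<'E'
from h import *
import pickle
f=manip.grab_frame("wrist");crop(f,120,100,270,284,2,"w7.png");pickle.dump(f,open("w7.pkl","wb"))
print(manip.state()["tool_pos"])
E
```

```text
t 7.7 pos [ 0.5932 -0.2668  0.0702] psi 0.399 w 0.702 F [-0.7 -0.1 -0.3]
to go mm [-1.4  2.9 20.2] deg [-0.09  0.06  0.22] n 1 per row [-1.4  2.9 20.2] [-0.09  0.06  0.22]
[ 0.59357326 -0.26708744  0.07083643]
```

View pics/w7.png

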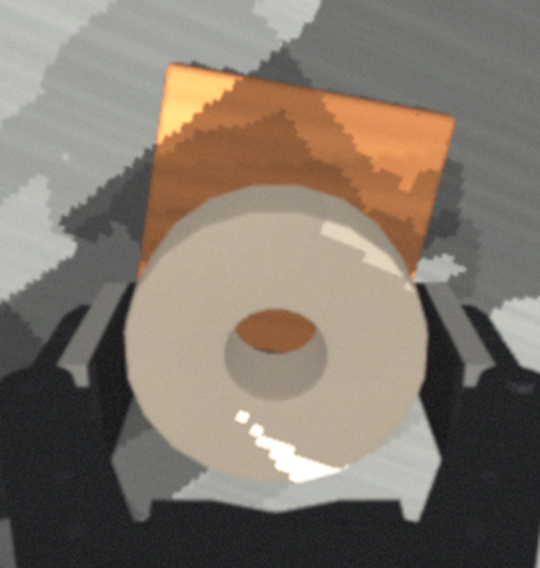

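```bash
python3 - <<'E'
from h import *
import pickle
f=pickle.load(open("w7.pkl","rb"))
a=lambda x,y:(120+x/2-.25,100+y/2-.25)
A,B,C,D=onplane(f,[a(168,64),a(455,119),a(140,268),a(413,275)],.008)
print(A,B,C,D,np.linalg.norm(A-B))
u=(B-A)/np.linalg.norm(B-A);n=np.array([u[1],-u[0],0]);n*=np.sign(n@(C-A))
print("centre",(A+B)/2+.045*n)
for zt in(.0905,.093): print("wheel top",onplane(f,[a(276,346),a(276,354)],zt))
# wheel outer: left/right edges
print(onplane(f,[a(125,340),a(428,340)],.093))
E
```

```text
[ 0.62531865 -0.21945064  0.008     ] [ 0.64393045 -0.3063095   0.008     ] [ 0.55986626 -0.2339837   0.008     ] [ 0.59239892 -0.31724765  0.008     ] 0.08883052374464048
centre [ 0.59062336 -0.27230848  0.008     ]
wheel top [[ 0.59370332 -0.26803534  0.0905    ]
 [ 0.59202664 -0.26874369  0.0905    ]]
wheel top [[ 0.59499864 -0.26749061  0.093     ]
 [ 0.59335613 -0.26818452  0.093     ]]
[[ 0.58453421 -0.23944944  0.093     ]
 [ 0.60791233 -0.29468902  0.093     ]]
```

>>> move_arm --rows '[{"tx": -0.003, "ty": 0.003, "tz": 0.002, "ax": 0, "ay": 0, "az": 0, "jaw": 150}, {"tx": -0.001, "ty": 0.001, "tz": 0.006, "ax": 0, "ay": 0, "az": 0, "jaw": 150}, {"tx": 0, "ty": 0, "tz": 0.006, "ax": 0, "ay": 0, "az": 0, "jaw": 150}, {"tx": 0, "ty": 0, "tz": 0.006, "ax": 0, "ay": 0, "az": 0, "jaw": 150}]'

```text
time: 8.15
tool_pos: [0.5933, -0.2747, 0.0532]
tool_rot: [0.002, 0.98, 0.198, 0.002]
contact_force: [0.3, -0.2, -1.1]
gripper_width: 0.699
```

```bash
python3 go.py .592 -.271 .03 .395; python3 - <<'E'
from h import *
f=manip.grab_frame("wrist");crop(f,120,100,270,284,2,"w8.png")
f=manip.grab_frame("side");crop(f,270,240,90,75,6,"si8.png")
E
```

```text
t 8.15 pos [ 0.5933 -0.2747  0.0532] psi 0.398 w 0.699 F [ 0.3 -0.2 -1.1]
to go mm [ 0.1 -4.  23.2] deg [ 0.28 -0.2   0.18] n 1 per row [ 0.1 -4.  23.2] [ 0.28 -0.2   0.18]
```

View pics/w8.png

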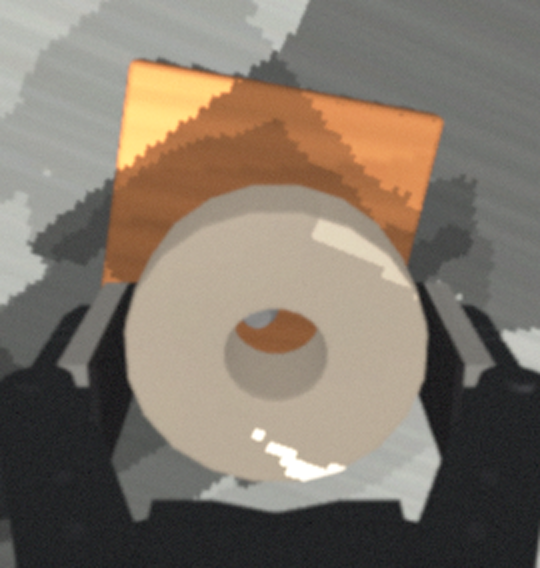

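View pics/si8.png

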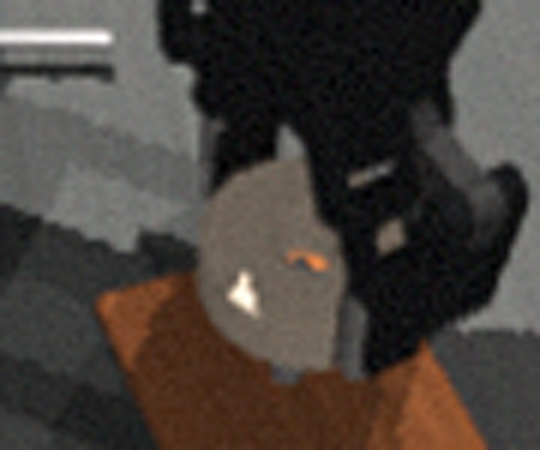

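>>> move_arm --rows '[{"tx": 0, "ty": -0.004, "tz": 0.0, "ax": 0, "ay": 0, "az": 0, "jaw": 150}, {"tx": 0, "ty": -0.001, "tz": 0, "ax": 0, "ay": 0, "az": 0, "jaw": 150}, {"tx": 0, "ty": 0, "tz": 0, "ax": 0, "ay": 0, "az": 0, "jaw": 150}]'

```text
time: 8.55
tool_pos: [0.5901, -0.2687, 0.0515]
tool_rot: [0.001, 0.98, 0.198, 0.001]
contact_force: [-0.5, -0.1, -0.8]
gripper_width: 0.703
```

```bash
python3 go.py .592 -.271 .03 .395; python3 - <<'E'
from h import *
f=manip.grab_frame("wrist");crop(f,120,100,270,284,2,"w9.png")
E
python3 go.py .592 -.271 .03 .395;
```

```text
t 8.55 pos [ 0.5901 -0.2687  0.0515] psi 0.398 w 0.703 F [-0.5 -0.1 -0.8]
to go mm [ 0.8  2.8 21.5] deg [ 0.1  -0.08  0.19] n 1 per row [ 0.8  2.8 21.5] [ 0.1  -0.08  0.19]
t 8.6 pos [ 0.5902 -0.2687  0.0515] psi 0.398 w 0.706 F [-0.5  0.4 -1.7]
to go mm [ 0.8  2.8 21.5] deg [ 0.11 -0.08  0.19] n 1 per row [ 0.8  2.8 21.5] [ 0.11 -0.08  0.19]
```

View pics/w9.png

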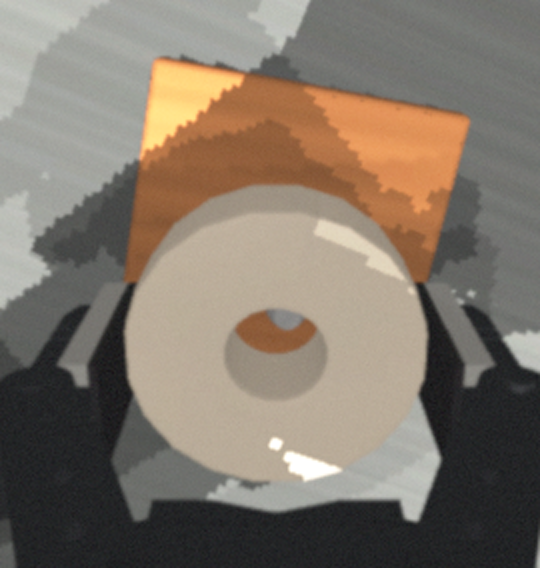

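>>> move_arm --rows '[{"tx": 0, "ty": 0.0015, "tz": 0.004, "ax": 0, "ay": 0, "az": 0, "jaw": 150}, {"tx": 0, "ty": 0, "tz": 0.006, "ax": 0, "ay": 0, "az": 0, "jaw": 150}, {"tx": 0, "ty": 0, "tz": 0.006, "ax": 0, "ay": 0, "az": 0, "jaw": 150}, {"tx": 0, "ty": 0, "tz": 0.006, "ax": 0, "ay": 0, "az": 0, "jaw": 150}]'

```text
time: 9.0
tool_pos: [0.5919, -0.2708, 0.0295]
tool_rot: [0.002, 0.98, 0.198, 0.002]
contact_force: [0.2, 0.5, -1.8]
gripper_width: 0.701
```

```bash
python3 go.py .591 -.2705 .008 n
```

```text
t 9.0 pos [ 0.5919 -0.2708  0.0295] psi 0.399 w 0.701 F [ 0.2  0.5 -1.8]
to go mm [-0.8 -0.7 21.5] deg [ 0.25 -0.18 -0.  ] n 1 per row [-0.8 -0.7 21.5] [ 0.25 -0.18 -0.  ]
```

>>> move_arm --rows '[{"tx": 0, "ty": 0, "tz": 0.006, "ax": 0, "ay": 0, "az": 0, "jaw": 150}, {"tx": 0, "ty": 0, "tz": 0.006, "ax": 0, "ay": 0, "az": 0, "jaw": 150}, {"tx": 0, "ty": 0, "tz": 0.006, "ax": 0, "ay": 0, "az": 0, "jaw": 150}, {"tx": 0, "ty": 0, "tz": 0.001, "ax": 0, "ay": 0, "az": 0, "jaw": 150}, {"tx": 0, "ty": 0, "tz": 0.0, "ax": 0, "ay": 0, "az": 0, "jaw": 150}]'

```text
time: 9.5
tool_pos: [0.5905, -0.2701, 0.006]
tool_rot: [0.0, 0.98, 0.198, 0.0]
contact_force: [1.2, -0.9, -1.2]
gripper_width: 0.701
```

```bash
python3 go.py .591 -.2705 .007 n
```

```text
t 9.5 pos [ 0.5905 -0.2701  0.006 ] psi 0.398 w 0.701 F [ 1.2 -0.9 -1.2]
to go mm [ 0.3  0.5 -1. ] deg [ 0.05 -0.04 -0.  ] n 1 per row [ 0.3  0.5 -1. ] [ 0.05 -0.04 -0.  ]
```

Right at the plate. Release and lift.

>>> move_arm --rows '[{"tx": 0, "ty": 0, "tz": 0, "ax": 0, "ay": 0, "az": 0, "jaw": 40}, {"tx": 0, "ty": 0, "tz": 0, "ax": 0, "ay": 0, "az": 0, "jaw": 0}, {"tx": 0, "ty": 0, "tz": 0, "ax": 0, "ay": 0, "az": 0, "jaw": 0}, {"tx": 0, "ty": 0, "tz": 0, "ax": 0, "ay": 0, "az": 0, "jaw": 0}, {"tx": 0, "ty": 0, "tz": -0.02, "ax": 0, "ay": 0, "az": 0, "jaw": 0}, {"tx": 0, "ty": 0, "tz": -0.04, "ax": 0, "ay": 0, "az": 0, "jaw": 0}, {"tx": 0, "ty": 0, "tz": -0.04, "ax": 0, "ay": 0, "az": 0, "jaw": 0}, {"tx": 0, "ty": 0, "tz": -0.03, "ax": 0, "ay": 0, "az": 0, "jaw": 0}, {"tx": 0, "ty": 0, "tz": 0, "ax": 0, "ay": 0, "az": 0, "jaw": 0}]'

```text
time: 10.4
tool_pos: [0.5909, -0.2704, 0.1424]
tool_rot: [0.001, 0.98, 0.198, 0.001]
contact_force: [0.4, -0.5, 0.4]
gripper_width: 0.997
```

```bash
python3 - <<'E'
from h import *
import pickle
f=manip.grab_frame("wrist");crop(f,0,0,512,384,1,"w10.png");pickle.dump(f,open("w10.pkl","wb"))
E
python3 go.py .488 .1155 .13 n
```

```text
t 10.45 pos [ 0.5899 -0.2698  0.14  ] psi 0.398 w 1.001 F [-0.8 -0.3  0. ]
to go mm [  55.5 -394.6   10. ] deg [-0.01  0.   -0.  ] n 9 per row [  6.2 -43.8   1.1] [-0.  0. -0.]
```

View pics/w10.png

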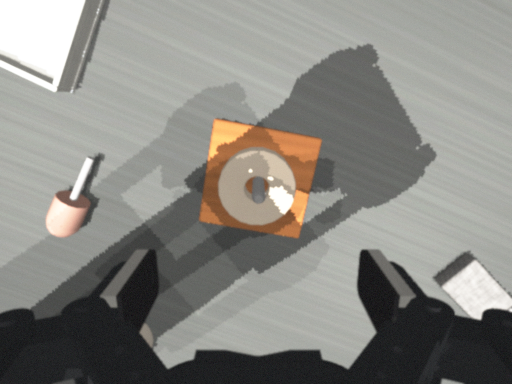

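>>> move_arm --rows '[{"tx": 0.006, "ty": -0.042, "tz": 0, "ax": 0, "ay": 0, "az": 0, "jaw": 0}, {"tx": 0.006, "ty": -0.042, "tz": 0, "ax": 0, "ay": 0, "az": 0, "jaw": 0}, {"tx": 0.006, "ty": -0.042, "tz": 0, "ax": 0, "ay": 0, "az": 0, "jaw": 0}, {"tx": 0.006, "ty": -0.042, "tz": 0, "ax": 0, "ay": 0, "az": 0, "jaw": 0}, {"tx": 0.006, "ty": -0.042, "tz": 0, "ax": 0, "ay": 0, "az": 0, "jaw": 0}, {"tx": 0.006, "ty": -0.042, "tz": 0, "ax": 0, "ay": 0, "az": 0, "jaw": 0}, {"tx": 0.006, "ty": -0.042, "tz": 0, "ax": 0, "ay": 0, "az": 0, "jaw": 0}, {"tx": 0.006, "ty": -0.042, "tz": 0, "ax": 0, "ay": 0, "az": 0, "jaw": 0}, {"tx": 0.006, "ty": -0.042, "tz": 0, "ax": 0, "ay": 0, "az": 0, "jaw": 0}, {"tx": 0, "ty": 0, "tz": 0, "ax": 0, "ay": 0, "az": 0, "jaw": 0}, {"tx": 0, "ty": 0, "tz": 0, "ax": 0, "ay": 0, "az": 0, "jaw": 0}]'

```text
time: 11.55
tool_pos: [0.4791, 0.1132, 0.1212]
tool_rot: [-0.004, 0.98, 0.196, -0.012]
contact_force: [0.7, -0.7, 0.3]
gripper_width: 1.0
```

```bash
python3 - <<'E'
from h import *
import pickle
f=pickle.load(open("w10.pkl","rb"))
print(onplane(f,[(68,215),(91,158),(79,197),(60,233)],.014))
f=manip.grab_frame("wrist");crop(f,0,0,512,384,1,"w11.png");pickle.dump(f,open("w11.pkl","wb"))
E
python3 go.py .488 .1155 .0 n
```

```text
[[ 0.50261418 -0.13368296  0.014     ]
 [ 0.5581331  -0.13902514  0.014     ]
 [ 0.5219861  -0.13837502  0.014     ]
 [ 0.48360959 -0.13123929  0.014     ]]
t 11.6 pos [0.479  0.1129 0.121 ] psi 0.394 w 0.999 F [ 0.1 -0.9  0.5]
to go mm [ 12.1   2.8 120.7] deg [-0.82  1.32 -0.01] n 3 per row [ 4.   0.9 40.2] [-0.27  0.44 -0.  ]
```

View pics/w11.png

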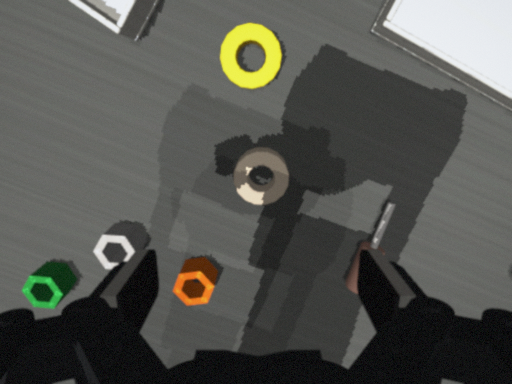

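```bash
python3 - <<'E'
from m import *
import pickle
f=pickle.load(open("w11.pkl","rb"))
g=f["color"][135:220,215:310].astype(int);m=((g.min(2)>190)|((g[...,0]-g[...,2])>14)).astype(np.uint8)
n,l,st,ce=cv2.connectedComponentsWithStats(m);i=1+st[1:,4].argmax();c=cv2.findContours((l==i).astype(np.uint8),0,1)[0][0]
e=cv2.fitEllipse(cv2.convexHull(c));print(e,st[i]);p=(e[0][0]+215,e[0][1]+135);print(onplane(f,p,.02),onplane(f,p,.017))
E
```

```text
((45.644134521484375, 41.477699279785156), (54.71763229370117, 57.29530715942383), 11.717798233032227) [  19   13   55   57 2016]
[[0.48836884 0.11472363 0.02      ]] [[0.48764697 0.11443556 0.017     ]]
```

>>> move_arm --rows '[{"tx": 0.005, "ty": 0.001, "tz": 0.03, "ax": -0.5, "ay": 0.8, "az": 0, "jaw": 0}, {"tx": 0.004, "ty": 0.001, "tz": 0.03, "ax": -0.3, "ay": 0.5, "az": 0, "jaw": 0}, {"tx": 0.001, "ty": 0, "tz": 0.02, "ax": 0, "ay": 0, "az": 0, "jaw": 0}, {"tx": 0, "ty": 0, "tz": 0.01, "ax": 0, "ay": 0, "az": 0, "jaw": 60}]'

```text
time: 12.0
tool_pos: [0.4914, 0.1102, 0.0288]
tool_rot: [0.001, 0.981, 0.192, 0.002]
contact_force: [0.3, 0.3, -0.4]
gripper_width: 0.859
```

```bash
python3 go.py .488 .1155 .0 n
```

```text
t 12.0 pos [0.4914 0.1102 0.0288] psi 0.387 w 0.859 F [ 0.3  0.3 -0.4]
to go mm [-1.2 -6.3 28.7] deg [ 0.15 -0.23 -0.  ] n 1 per row [-1.2 -6.3 28.7] [ 0.15 -0.23 -0.  ]
```

>>> move_arm --rows '[{"tx": -0.001, "ty": -0.006, "tz": 0.005, "ax": 0, "ay": 0, "az": 0, "jaw": 60}, {"tx": 0, "ty": 0, "tz": 0.01, "ax": 0, "ay": 0, "az": 0, "jaw": 60}, {"tx": 0, "ty": 0, "tz": 0.006, "ax": 0, "ay": 0, "az": 0, "jaw": 60}]'

```text
time: 12.3
tool_pos: [0.4885, 0.1135, 0.0061]
tool_rot: [0.001, 0.982, 0.191, 0.002]
contact_force: [-0.2, 0.5, -0.8]
gripper_width: 0.767
```

```bash
python3 go.py .488 .115 .0 n
```

```text
t 12.3 pos [0.4885 0.1135 0.0061] psi 0.383 w 0.767 F [-0.2  0.5 -0.8]
to go mm [ 0.  -1.6  6.1] deg [ 0.14 -0.17 -0.  ] n 1 per row [ 0.  -1.6  6.1] [ 0.14 -0.17 -0.  ]
```

>>> move_arm --rows '[{"tx": 0, "ty": -0.001, "tz": 0.006, "ax": 0, "ay": 0, "az": 0, "jaw": 60}, {"tx": 0, "ty": 0, "tz": 0, "ax": 0, "ay": 0, "az": 0, "jaw": 200}, {"tx": 0, "ty": 0, "tz": 0, "ax": 0, "ay": 0, "az": 0, "jaw": 200}, {"tx": 0, "ty": 0, "tz": 0, "ax": 0, "ay": 0, "az": 0, "jaw": 200}, {"tx": 0, "ty": 0, "tz": 0, "ax": 0, "ay": 0, "az": 0, "jaw": 200}, {"tx": 0, "ty": 0, "tz": 0, "ax": 0, "ay": 0, "az": 0, "jaw": 200}]'

```text
time: 12.9
tool_pos: [0.4903, 0.1148, 0.0019]
tool_rot: [0.001, 0.982, 0.191, 0.004]
contact_force: [-0.1, -0.2, -0.1]
gripper_width: 0.463
```

>>> move_arm --rows '[{"tx": 0, "ty": 0, "tz": -0.02, "ax": 0, "ay": 0, "az": 0, "jaw": 200}, {"tx": 0, "ty": 0, "tz": -0.04, "ax": 0, "ay": 0, "az": 0, "jaw": 200}, {"tx": 0, "ty": 0, "tz": -0.04, "ax": 0, "ay": 0, "az": 0, "jaw": 200}, {"tx": 0, "ty": 0, "tz": -0.03, "ax": 0, "ay": 0, "az": 0, "jaw": 200}]'

```text
time: 13.3
tool_pos: [0.484, 0.1145, 0.1293]
tool_rot: [0.0, 0.982, 0.191, -0.004]
contact_force: [0.8, 0.2, -0.4]
gripper_width: 0.462
```

```bash
python3 go.py .591 -.27 .13 .398;python3 - <<'E'
from h import *
f=manip.grab_frame("wrist");crop(f,0,0,512,384,1,"w12.png")
E
```

```text
t 13.3 pos [0.484  0.1145 0.1293] psi 0.384 w 0.462 F [ 0.8  0.2 -0.4]
to go mm [-44.8 396.6  -0.6] deg [-0.03  0.41 -0.81] n 9 per row [-5.  44.1 -0.1] [-0.    0.05 -0.09]
```

View pics/w12.png

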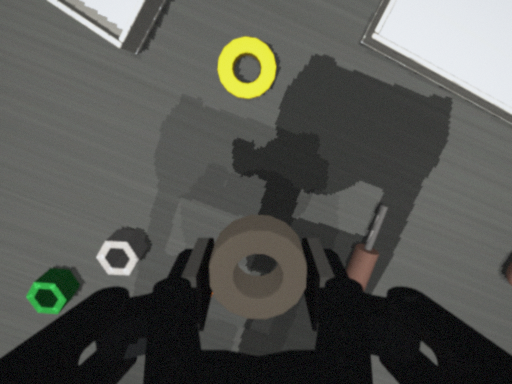

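>>> move_arm --rows '[{"tx": -0.005, "ty": 0.03, "tz": 0, "ax": 0, "ay": 0.3, "az": -0.8, "jaw": 200}, {"tx": -0.005, "ty": 0.042, "tz": 0, "ax": 0, "ay": 0, "az": 0, "jaw": 200}, {"tx": -0.005, "ty": 0.042, "tz": 0, "ax": 0, "ay": 0, "az": 0, "jaw": 200}, {"tx": -0.005, "ty": 0.042, "tz": 0, "ax": 0, "ay": 0, "az": 0, "jaw": 200}, {"tx": -0.005, "ty": 0.042, "tz": 0, "ax": 0, "ay": 0, "az": 0, "jaw": 200}, {"tx": -0.005, "ty": 0.042, "tz": 0, "ax": 0, "ay": 0, "az": 0, "jaw": 200}, {"tx": -0.005, "ty": 0.042, "tz": 0, "ax": 0, "ay": 0, "az": 0, "jaw": 200}, {"tx": -0.005, "ty": 0.042, "tz": 0, "ax": 0, "ay": 0, "az": 0, "jaw": 200}, {"tx": -0.003, "ty": 0.03, "tz": 0, "ax": 0, "ay": 0, "az": 0, "jaw": 200}, {"tx": 0, "ty": 0, "tz": 0, "ax": 0, "ay": 0, "az": 0, "jaw": 200}]'

```text
time: 14.35
tool_pos: [0.5909, -0.2404, 0.1389]
tool_rot: [0.001, 0.98, 0.2, 0.009]
contact_force: [-0.2, 0.5, -0.3]
gripper_width: 0.464
```

```bash
python3 go.py .591 -.27 .07 .398
```

```text
t 14.35 pos [ 0.5909 -0.2404  0.1389] psi 0.403 w 0.464 F [-0.2  0.5 -0.3]
to go mm [-12.7  26.8  68.8] deg [ 0.37 -0.98  0.3 ] n 2 per row [-6.3 13.4 34.4] [ 0.18 -0.49  0.15]
```

>>> move_arm --rows '[{"tx": -0.006, "ty": 0.014, "tz": 0.015, "ax": 0.2, "ay": -0.6, "az": 0.3, "jaw": 200}, {"tx": -0.006, "ty": 0.012, "tz": 0.02, "ax": 0.1, "ay": -0.3, "az": 0, "jaw": 200}, {"tx": 0, "ty": 0, "tz": 0.02, "ax": 0, "ay": 0, "az": 0, "jaw": 200}, {"tx": 0, "ty": 0, "tz": 0.01, "ax": 0, "ay": 0, "az": 0, "jaw": 200}, {"tx": 0, "ty": 0, "tz": 0, "ax": 0, "ay": 0, "az": 0, "jaw": 200}]'

```text
time: 14.85
tool_pos: [0.59, -0.2682, 0.071]
tool_rot: [-0.001, 0.98, 0.198, 0.0]
contact_force: [0.1, 0.6, 0.4]
gripper_width: 0.463
```

```bash
python3 go.py .591 -.27 .063 .398
```

```text
t 14.85 pos [ 0.59   -0.2682  0.071 ] psi 0.398 w 0.463 F [0.1 0.6 0.4]
to go mm [0.2 2.1 8. ] deg [-0.05 -0.07 -0.01] n 1 per row [0.2 2.1 8. ] [-0.05 -0.07 -0.01]
```

>>> move_arm --rows '[{"tx": 0.002, "ty": 0.002, "tz": 0.008, "ax": 0, "ay": 0, "az": 0, "jaw": 200}, {"tx": 0, "ty": 0, "tz": 0.001, "ax": 0, "ay": 0, "az": 0, "jaw": 200}, {"tx": 0, "ty": 0, "tz": 0, "ax": 0, "ay": 0, "az": 0, "jaw": 200}]'

```text
time: 15.15
tool_pos: [0.5938, -0.2682, 0.0631]
tool_rot: [0.0, 0.98, 0.198, 0.001]
contact_force: [0.1, -0.4, -1.3]
gripper_width: 0.461
```

```bash
python3 go.py .591 -.27 .063 .398;python3 - <<'E'
from h import *
f=manip.grab_frame("wrist");crop(f,120,100,270,284,2,"w13.png")
E
```

```text
t 15.15 pos [ 0.5938 -0.2682  0.0631] psi 0.399 w 0.461 F [ 0.1 -0.4 -1.3]
to go mm [-3.3  0.6  0.1] deg [ 0.04 -0.15  0.08] n 1 per row [-3.3  0.6  0.1] [ 0.04 -0.15  0.08]
```

View pics/w13.png

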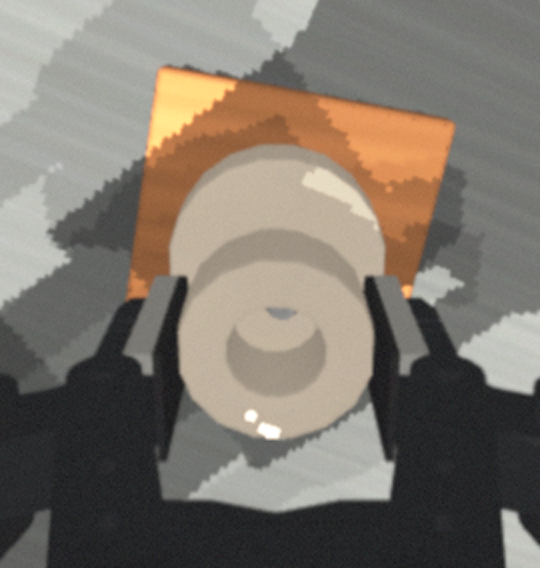

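>>> move_arm --rows '[{"tx": 0.001, "ty": 0.001, "tz": 0.003, "ax": 0, "ay": 0, "az": 0, "jaw": 200}, {"tx": 0, "ty": 0, "tz": 0.004, "ax": 0, "ay": 0, "az": 0, "jaw": 200}, {"tx": 0, "ty": 0, "tz": 0.004, "ax": 0, "ay": 0, "az": 0, "jaw": 200}, {"tx": 0, "ty": 0, "tz": 0.0, "ax": 0, "ay": 0, "az": 0, "jaw": 200}]'

```text
time: 15.6
tool_pos: [0.5963, -0.2692, 0.0532]
tool_rot: [0.001, 0.98, 0.199, 0.002]
contact_force: [-0.5, 0.5, -0.4]
gripper_width: 0.463
```

```bash
python3 go.py .593 -.27 .031 .398;python3 - <<'E'
from h import *
f=manip.grab_frame("wrist");crop(f,180,200,160,130,3,"w14.png")
E
```

```text
t 15.6 pos [ 0.5963 -0.2692  0.0532] psi 0.4 w 0.463 F [-0.5  0.5 -0.4]
to go mm [-3.5 -0.6 22.2] deg [ 0.18 -0.26  0.1 ] n 1 per row [-3.5 -0.6 22.2] [ 0.18 -0.26  0.1 ]
```

View pics/w14.png

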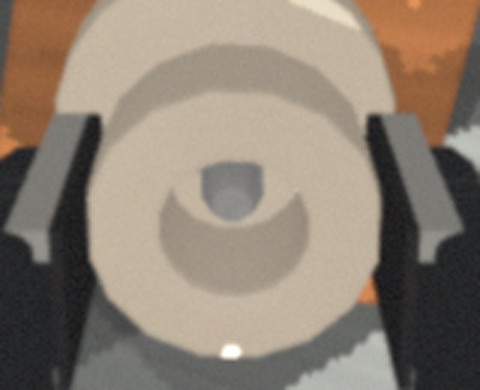

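>>> move_arm --rows '[{"tx": -0.003, "ty": 0, "tz": 0.002, "ax": 0, "ay": 0, "az": 0, "jaw": 200}, {"tx": -0.001, "ty": 0, "tz": 0.005, "ax": 0, "ay": 0, "az": 0, "jaw": 200}, {"tx": 0, "ty": 0, "tz": 0.005, "ax": 0, "ay": 0, "az": 0, "jaw": 200}, {"tx": 0, "ty": 0, "tz": 0.004, "ax": 0, "ay": 0, "az": 0, "jaw": 200}, {"tx": 0, "ty": 0, "tz": 0.0, "ax": 0, "ay": 0, "az": 0, "jaw": 200}]'

```text
time: 16.15
tool_pos: [0.5923, -0.2711, 0.0359]
tool_rot: [0.001, 0.98, 0.198, 0.003]
contact_force: [0.4, -0.2, -0.9]
gripper_width: 0.467
```

```bash
python3 go.py .593 -.27 .031 .398
```

```text
t 16.15 pos [ 0.5923 -0.2711  0.0359] psi 0.399 w 0.467 F [ 0.4 -0.2 -0.9]
to go mm [ 1.1 -0.8  4.9] deg [ 0.19 -0.26  0.08] n 1 per row [ 1.1 -0.8  4.9] [ 0.19 -0.26  0.08]
```

>>> move_arm --rows '[{"tx": 0, "ty": 0, "tz": 0.004, "ax": 0, "ay": 0, "az": 0, "jaw": 200}, {"tx": 0, "ty": 0, "tz": 0.001, "ax": 0, "ay": 0, "az": 0, "jaw": 200}, {"tx": 0, "ty": 0, "tz": 0, "ax": 0, "ay": 0, "az": 0, "jaw": 200}]'

```text
time: 16.45
tool_pos: [0.5923, -0.271, 0.0302]
tool_rot: [0.001, 0.98, 0.198, 0.002]
contact_force: [-0.5, -0.4, 0.2]
gripper_width: 0.459
```

>>> move_arm --rows '[{"tx": 0, "ty": 0, "tz": 0, "ax": 0, "ay": 0, "az": 0, "jaw": 80}, {"tx": 0, "ty": 0, "tz": 0, "ax": 0, "ay": 0, "az": 0, "jaw": 40}, {"tx": 0, "ty": 0, "tz": 0, "ax": 0, "ay": 0, "az": 0, "jaw": 40}, {"tx": 0, "ty": 0, "tz": 0, "ax": 0, "ay": 0, "az": 0, "jaw": 40}, {"tx": 0, "ty": 0, "tz": -0.02, "ax": 0, "ay": 0, "az": 0, "jaw": 40}, {"tx": 0, "ty": 0, "tz": -0.04, "ax": 0, "ay": 0, "az": 0, "jaw": 40}, {"tx": 0, "ty": 0, "tz": -0.05, "ax": 0, "ay": 0, "az": 0, "jaw": 40}, {"tx": 0, "ty": 0, "tz": 0, "ax": 0, "ay": 0, "az": 0, "jaw": 40}, {"tx": 0, "ty": 0, "tz": 0, "ax": 0, "ay": 0, "az": 0, "jaw": 40}]'

```text
time: 17.35
tool_pos: [0.5914, -0.2707, 0.1438]
tool_rot: [0.001, 0.98, 0.198, 0.002]
contact_force: [-0.1, 0.6, -0.0]
gripper_width: 0.841
```

```bash
python3 - <<'E'
from h import *
import pickle
f=manip.grab_frame("wrist");crop(f,0,0,512,384,1,"w15.png");pickle.dump(f,open("w15.pkl","wb"))
f=manip.grab_frame("side");crop(f,270,240,90,75,6,"si15.png")
E
python3 go.py .503 -.132 .12 1.45
```

```text
t 17.45 pos [ 0.5918 -0.2709  0.1439] psi 0.4 w 0.849 F [-0.4 -0.3  0.1]
to go mm [ -27.9 -162.6   23.4] deg [  0.26  -0.13 -60.19] n 9 per row [ -3.1 -18.1   2.6] [ 0.03 -0.01 -6.69]
```

View pics/w15.png

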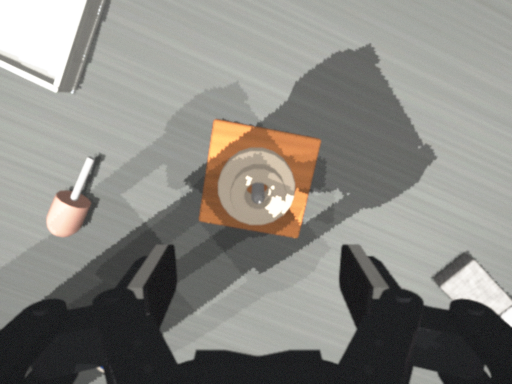

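View pics/si15.png

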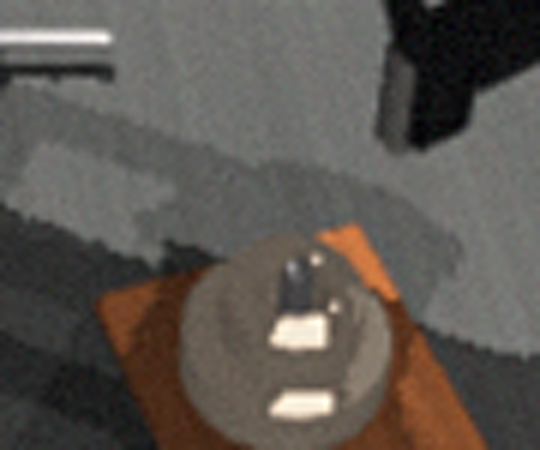

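```bash
cat > pt.py <<'E'
from h import *
def point(f,win,z,Lhead,tosh):
    x0,y0,x1,y1=win
    im=f["color"][y0:y1,x0:x1].astype(int)
    pink=((im[...,0]-im[...,2])>25).astype(np.uint8)
    n,l,st,ce=cv2.connectedComponentsWithStats(pink);i=1+st[1:,4].argmax()
    ys,xs=np.nonzero(l==i)
    P=onplane(f,np.c_[xs+x0,ys+y0],z)[:,:2]
    c=P.mean(0);(rc,(w,h),a)=cv2.minAreaRect((P*1000).astype(np.float32))
    u=np.linalg.svd(P-c)[2][0]; s=onplane(f,tosh,z)[0,:2]
    v=s-c
    if u@v<0:u=-u
    pr=(P-c)@u
    print("head centroid",c.round(4),"rect c",np.round(rc,1),"dims",round(w,1),round(h,1),"shank",s.round(4),"yaw line",np.arctan2(v[1],v[0]).round(3),"yaw head",np.arctan2(u[1],u[0]).round(3),"dist",np.linalg.norm(v).round(4))
E
python3 - <<'E'
from pt import *
import pickle
f=pickle.load(open("w15.pkl","rb")); point(f,(35,170,105,250),.014,0,(91,158))
crop(f,30,140,90,110,5,"w15b.png")
E
python3 go.py .509 -.134 .10 -.10
```

```text
head centroid [ 0.5024 -0.1324] rect c [ 502.  -131.6] dims 30.0 46.2 shank [ 0.5581 -0.1386] yaw line -0.11 yaw head -0.262 dist 0.056
t 17.45 pos [ 0.5918 -0.2709  0.1439] psi 0.4 w 0.849 F [-0.4 -0.3  0.1]
to go mm [ -23.2 -158.5   43.4] deg [ 0.09 -0.27 28.62] n 5 per row [ -4.6 -31.7   8.7] [ 0.02 -0.05  5.72]
```

View pics/w15b.png

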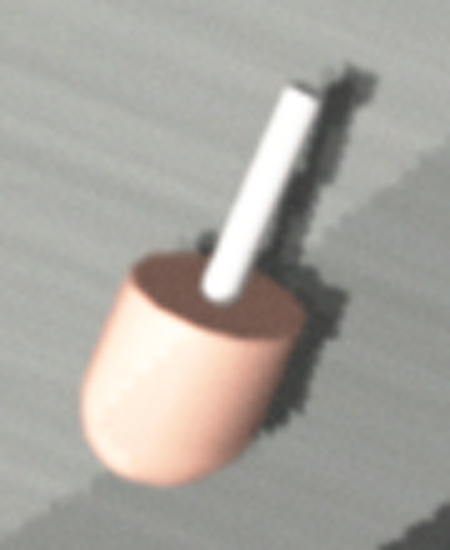

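```bash
python3 - <<'E'
from h import *
import pickle
f=pickle.load(open("w15.pkl","rb"))
a=lambda x,y:(30+x/5-.4,140+y/5-.4)
A,B=onplane(f,[a(220,292),a(303,90)],.014);d=B-A
print(A,B,np.linalg.norm(d),np.arctan2(d[1],d[0]),"origin",A-d/np.linalg.norm(d)*.018)
E
```

```text
[ 0.51908731 -0.13399604  0.014     ] [ 0.55814322 -0.13791886  0.014     ] 0.039252428348850246 -0.10010527033901298 origin [ 0.50117742 -0.13219715  0.014     ]
```

>>> move_arm --rows '[{"tx": -0.004, "ty": -0.03, "tz": 0.004, "ax": 0, "ay": 0, "az": 5.7, "jaw": 60}, {"tx": -0.001, "ty": -0.034, "tz": 0.004, "ax": 0, "ay": 0, "az": 5.7, "jaw": 60}, {"tx": 0.003, "ty": -0.034, "tz": 0.004, "ax": 0, "ay": 0, "az": 5.7, "jaw": 60}, {"tx": 0.006, "ty": -0.034, "tz": 0.004, "ax": 0, "ay": 0, "az": 5.7, "jaw": 60}, {"tx": 0, "ty": 0, "tz": 0.0, "ax": 0, "ay": 0, "az": 5.7, "jaw": 60}, {"tx": 0, "ty": 0, "tz": 0.0, "ax": 0, "ay": 0, "az": 0, "jaw": 60}]'

```text
time: 18.05
tool_pos: [0.5587, -0.1387, 0.1167]
tool_rot: [-0.002, 0.998, -0.06, -0.005]
contact_force: [0.7, 0.1, 0.3]
gripper_width: 0.765
```

```bash
python3 - <<'E'
from h import *
import pickle
manip.grab_frame("wrist")
f=manip.grab_frame("wrist");crop(f,0,0,512,384,1,"w16.png");pickle.dump(f,open("w16.pkl","wb"))
E
python3 go.py .509 -.134 .10 -.10
```

```text
t 18.15 pos [ 0.5588 -0.1394  0.1169] psi -0.119 w 0.763 F [-0.7  0.1  0.4]
to go mm [-49.9   0.6  17.4] deg [-0.24  0.55 -1.08] n 2 per row [-25.    0.3   8.7] [-0.12  0.27 -0.54]
```

View pics/w16.png

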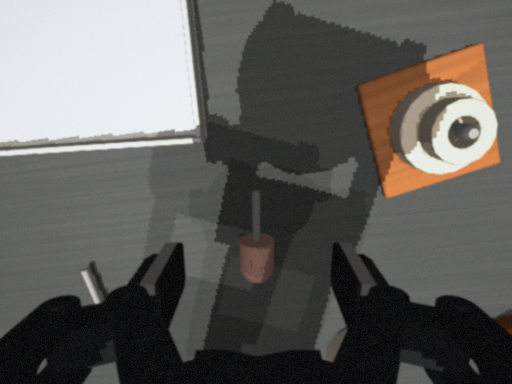

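```bash
python3 - <<'E'
from h import *
import pickle
f=pickle.load(open("w16.pkl","rb"))
A,B=onplane(f,[(256.5,240),(256,191.5)],.014);d=B-A
print(A,B,np.linalg.norm(d),np.arctan2(d[1],d[0]),"origin",A-d/np.linalg.norm(d)*.018,B-d/np.linalg.norm(d)*.058)
crop(f,210,170,90,130,4,"w16b.png")
E
python3 go.py .508 -.133 .03 -.11
```

```text
[ 0.51811865 -0.13450372  0.014     ] [ 0.55764954 -0.13883737  0.014     ] 0.03976772272633646 -0.10919091571288561 origin [ 0.50022585 -0.13254218  0.014     ] [ 0.49999496 -0.13251687  0.014     ]
t 18.15 pos [ 0.5588 -0.1394  0.1169] psi -0.119 w 0.763 F [-0.7  0.1  0.4]
to go mm [-50.3   0.   87.4] deg [-0.24  0.55 -0.5 ] n 3 per row [-16.8   0.   29.1] [-0.08  0.18 -0.17]
```

View pics/w16b.png

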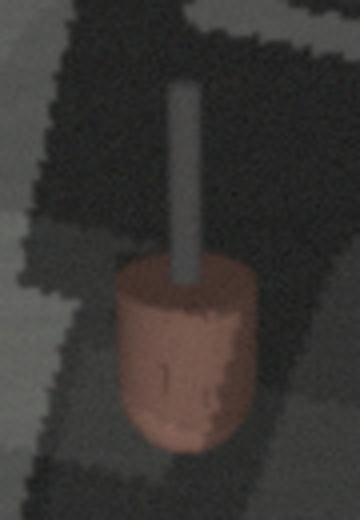

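>>> move_arm --rows '[{"tx": -0.018, "ty": 0, "tz": 0.025, "ax": 0, "ay": 0.3, "az": -0.5, "jaw": 60}, {"tx": -0.018, "ty": 0, "tz": 0.025, "ax": 0, "ay": 0.2, "az": 0, "jaw": 60}, {"tx": -0.015, "ty": 0, "tz": 0.02, "ax": 0, "ay": 0, "az": 0, "jaw": 60}, {"tx": 0, "ty": 0, "tz": 0, "ax": 0, "ay": 0, "az": 0, "jaw": 60}]'

```text
time: 18.55
tool_pos: [0.5075, -0.1362, 0.0452]
tool_rot: [-0.002, 0.999, -0.053, 0.001]
contact_force: [-0.1, -1.1, 0.4]
gripper_width: 0.765
```

```bash
python3 go.py .5065 -.133 .002 -.11
```

```text
t 18.55 pos [ 0.5075 -0.1362  0.0452] psi -0.106 w 0.765 F [-0.1 -1.1  0.4]
to go mm [-1.4 -2.9 43.2] deg [-0.2  -0.09  0.23] n 1 per row [-1.4 -2.9 43.2] [-0.2  -0.09  0.23]
```

>>> move_arm --rows '[{"tx": -0.001, "ty": -0.003, "tz": 0.015, "ax": 0, "ay": 0, "az": 0, "jaw": 60}, {"tx": 0, "ty": 0, "tz": 0.014, "ax": 0, "ay": 0, "az": 0, "jaw": 60}, {"tx": 0, "ty": 0, "tz": 0.01, "ax": 0, "ay": 0, "az": 0, "jaw": 60}, {"tx": 0, "ty": 0, "tz": 0, "ax": 0, "ay": 0, "az": 0, "jaw": 60}]'

```text
time: 18.95
tool_pos: [0.5106, -0.135, 0.0057]
tool_rot: [-0.001, 0.999, -0.053, 0.003]
contact_force: [0.3, 0.4, 0.0]
gripper_width: 0.767
```

```bash
python3 go.py .5065 -.133 .002 -.11
```

```text
t 18.95 pos [ 0.5106 -0.135   0.0057] psi -0.106 w 0.767 F [0.3 0.4 0. ]
to go mm [-4.3 -1.6  3.7] deg [-0.12 -0.38  0.25] n 1 per row [-4.3 -1.6  3.7] [-0.12 -0.38  0.25]
```

>>> move_arm --rows '[{"tx": -0.004, "ty": -0.0015, "tz": 0.003, "ax": 0, "ay": -0.4, "az": 0.2, "jaw": 60}, {"tx": 0, "ty": 0, "tz": 0, "ax": 0, "ay": 0, "az": 0, "jaw": 60}, {"tx": 0, "ty": 0, "tz": 0, "ax": 0, "ay": 0, "az": 0, "jaw": 230}, {"tx": 0, "ty": 0, "tz": 0, "ax": 0, "ay": 0, "az": 0, "jaw": 230}, {"tx": 0, "ty": 0, "tz": 0, "ax": 0, "ay": 0, "az": 0, "jaw": 230}, {"tx": 0, "ty": 0, "tz": 0, "ax": 0, "ay": 0, "az": 0, "jaw": 230}, {"tx": 0, "ty": 0, "tz": 0, "ax": 0, "ay": 0, "az": 0, "jaw": 230}, {"tx": 0, "ty": 0, "tz": 0, "ax": 0, "ay": 0, "az": 0, "jaw": 230}]'

```text
time: 19.75
tool_pos: [0.5092, -0.1338, 0.0049]
tool_rot: [-0.0, 0.999, -0.054, 0.002]
contact_force: [0.3, -0.3, -0.6]
gripper_width: 0.313
```

```bash
python3 - <<'E'
from h import *
f=manip.grab_frame("wrist");crop(f,0,0,512,384,1,"w17.png")
E
python3 go.py .5065 -.133 .1 -.11
```

```text
t 19.8 pos [ 0.5092 -0.1338  0.0049] psi -0.109 w 0.311 F [ 0.1 -0.  -0.5]
to go mm [ -2.4  -0.6 -95.1] deg [-0.04 -0.21  0.08] n 3 per row [ -0.8  -0.2 -31.7] [-0.01 -0.07  0.03]
```

View pics/w17.png

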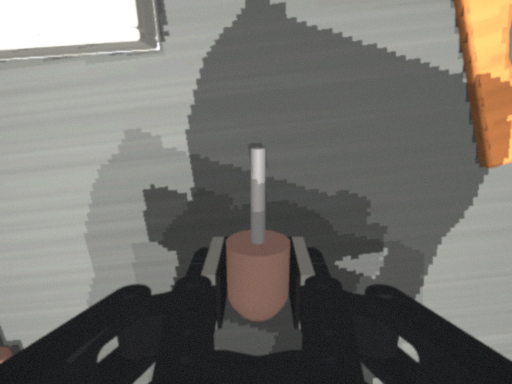

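>>> move_arm --rows '[{"tx": 0, "ty": 0, "tz": -0.02, "ax": 0, "ay": 0, "az": 0, "jaw": 230}, {"tx": 0, "ty": 0, "tz": -0.03, "ax": 0, "ay": -0.2, "az": 0, "jaw": 230}, {"tx": 0, "ty": 0, "tz": -0.04, "ax": 0, "ay": 0, "az": 0, "jaw": 230}, {"tx": 0, "ty": 0, "tz": -0.03, "ax": 0, "ay": 0, "az": 0, "jaw": 230}]'

```text
time: 20.2
tool_pos: [0.5038, -0.1318, 0.1212]
tool_rot: [-0.003, 0.998, -0.054, -0.007]
contact_force: [0.1, -0.1, -0.6]
gripper_width: 0.308
```

```bash
python3 go.py .650 -.054 .12 -.06
```

```text
t 20.2 pos [ 0.5038 -0.1318  0.1212] psi -0.109 w 0.308 F [ 0.1 -0.1 -0.6]
to go mm [136.8 -93.2  -0.4] deg [-0.32  0.86 -2.8 ] n 4 per row [ 34.2 -23.3  -0.1] [-0.08  0.21 -0.7 ]
```

>>> move_arm --rows '[{"tx": 0.027, "ty": -0.019, "tz": 0, "ax": 0, "ay": 0.4, "az": -0.7, "jaw": 230}, {"tx": 0.034, "ty": -0.024, "tz": 0, "ax": 0, "ay": 0.4, "az": -0.7, "jaw": 230}, {"tx": 0.034, "ty": -0.024, "tz": 0, "ax": 0, "ay": 0, "az": -0.7, "jaw": 230}, {"tx": 0.034, "ty": -0.024, "tz": 0, "ax": 0, "ay": 0, "az": -0.7, "jaw": 230}, {"tx": 0, "ty": 0, "tz": 0, "ax": 0, "ay": 0, "az": 0, "jaw": 230}, {"tx": 0, "ty": 0, "tz": 0, "ax": 0, "ay": 0, "az": 0, "jaw": 230}]'

```text
time: 20.8
tool_pos: [0.6487, -0.0516, 0.1284]
tool_rot: [-0.0, 1.0, -0.03, 0.006]
contact_force: [-0.3, 0.1, -0.3]
gripper_width: 0.311
```

```bash
python3 - <<'E'
from h import *
import pickle
f=manip.grab_frame("wrist");crop(f,0,0,512,384,1.5,"w18.png");pickle.dump(f,open("w18.pkl","wb"))
E
python3 go.py .650 -.054 .05 -.06
```

```text
t 20.85 pos [ 0.6485 -0.0517  0.1285] psi -0.061 w 0.308 F [-0.3  0.  -1.2]
to go mm [ 0.7  2.4 78.5] deg [-0.1  -0.68 -0.04] n 2 per row [ 0.3  1.2 39.2] [-0.05 -0.34 -0.02]
```

View pics/w18.png

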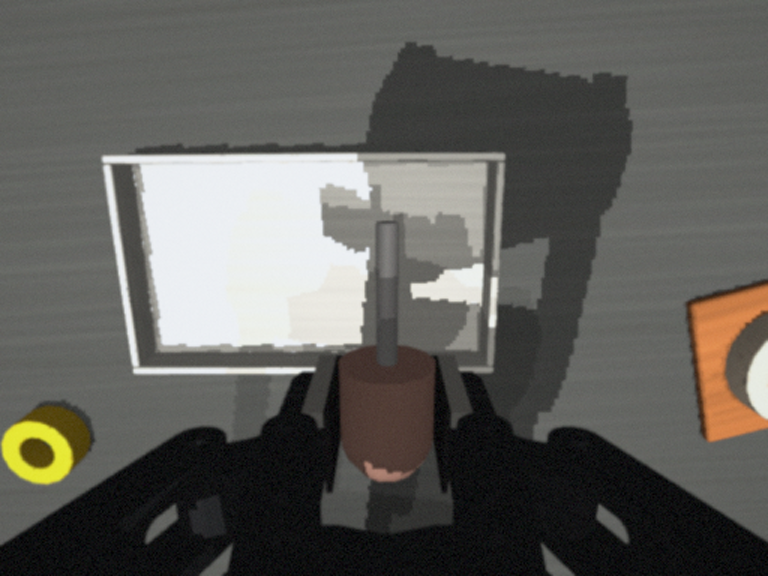

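```bash
python3 - <<'E'
from h import *
import pickle
f=pickle.load(open("w18.pkl","rb"))
P=onplane(f,np.array([(104,157),(504,154),(492,372),(135,372)])/1.5-.17,.027);print(P,P.mean(0))
d=P[0]-P[1];e=P[1]-P[2];print(np.linalg.norm(d),np.linalg.norm(e),np.arctan2(-d[0],d[1]),np.arctan2(e[1],e[0]))
E
```

```text
[[ 0.72164219  0.0756035   0.027     ]
 [ 0.71147819 -0.11198613  0.027     ]
 [ 0.60117373 -0.10586167  0.027     ]
 [ 0.6120036   0.08184097  0.027     ]] [ 0.66157442 -0.01510083  0.027     ]
0.18786477581430028 0.11047435722668843 -0.054129165374074174 -0.05546621772507411
```

>>> move_arm --rows '[{"tx": 0, "ty": 0.004, "tz": 0.015, "ax": 0, "ay": -0.5, "az": 0, "jaw": 230}, {"tx": 0, "ty": 0, "tz": 0.03, "ax": 0, "ay": -0.2, "az": 0, "jaw": 230}, {"tx": 0, "ty": 0, "tz": 0.025, "ax": 0, "ay": 0, "az": 0, "jaw": 230}, {"tx": 0, "ty": 0, "tz": 0.01, "ax": 0, "ay": 0, "az": 0, "jaw": 230}, {"tx": 0, "ty": 0, "tz": 0, "ax": 0, "ay": 0, "az": 0, "jaw": 230}]'

```text
time: 21.35
tool_pos: [0.6443, -0.0595, 0.0434]
tool_rot: [-0.001, 0.999, -0.033, -0.002]
contact_force: [-0.7, 0.1, -0.4]
gripper_width: 0.308
```

```bash
python3 go.py .649 -.056 .010 -.057
```

```text
t 21.35 pos [ 0.6443 -0.0595  0.0434] psi -0.066 w 0.308 F [-0.7  0.1 -0.4]
to go mm [ 4.5 -3.8 33.4] deg [-0.06  0.21 -0.49] n 1 per row [ 4.5 -3.8 33.4] [-0.06  0.21 -0.49]
```

>>> move_arm --rows '[{"tx": 0.004, "ty": -0.003, "tz": 0.003, "ax": 0, "ay": 0.2, "az": -0.5, "jaw": 230}, {"tx": 0.001, "ty": -0.001, "tz": 0.012, "ax": 0, "ay": 0, "az": 0, "jaw": 230}, {"tx": 0, "ty": 0, "tz": 0.012, "ax": 0, "ay": 0, "az": 0, "jaw": 230}, {"tx": 0, "ty": 0, "tz": 0.002, "ax": 0, "ay": 0, "az": 0, "jaw": 230}, {"tx": 0, "ty": 0, "tz": 0, "ax": 0, "ay": 0, "az": 0, "jaw": 230}]'

```text
time: 21.85
tool_pos: [0.6515, -0.0566, 0.0149]
tool_rot: [-0.0, 1.0, -0.029, 0.002]
contact_force: [0.0, 0.6, -0.3]
gripper_width: 0.31
```

```bash
python3 go.py .649 -.056 .010 -.057
```

```text
t 21.85 pos [ 0.6515 -0.0566  0.0149] psi -0.057 w 0.31 F [ 0.   0.6 -0.3]
to go mm [-2.5 -0.5  4.9] deg [-0.02 -0.25 -0.  ] n 1 per row [-2.5 -0.5  4.9] [-0.02 -0.25 -0.  ]
```

>>> move_arm --rows '[{"tx": -0.002, "ty": 0, "tz": 0.004, "ax": 0, "ay": -0.2, "az": 0, "jaw": 230}, {"tx": 0, "ty": 0, "tz": 0.001, "ax": 0, "ay": 0, "az": 0, "jaw": 230}, {"tx": 0, "ty": 0, "tz": 0, "ax": 0, "ay": 0, "az": 0, "jaw": 230}]'

```text
time: 22.15
tool_pos: [0.65, -0.0565, 0.0104]
tool_rot: [-0.0, 1.0, -0.028, 0.001]
contact_force: [-0.1, 1.1, -0.7]
gripper_width: 0.311
```

```bash
python3 go.py .649 -.056 .0095 -.057
```

```text
t 22.15 pos [ 0.65   -0.0565  0.0104] psi -0.057 w 0.311 F [-0.1  1.1 -0.7]
to go mm [-1.1 -0.5  0.9] deg [-0.01 -0.12  0.01] n 1 per row [-1.1 -0.5  0.9] [-0.01 -0.12  0.01]
```

>>> move_arm --rows '[{"tx": 0, "ty": 0, "tz": 0.001, "ax": 0, "ay": 0, "az": 0, "jaw": 230}, {"tx": 0, "ty": 0, "tz": 0, "ax": 0, "ay": 0, "az": 0, "jaw": 150}, {"tx": 0, "ty": 0, "tz": 0, "ax": 0, "ay": 0, "az": 0, "jaw": 140}, {"tx": 0, "ty": 0, "tz": 0, "ax": 0, "ay": 0, "az": 0, "jaw": 140}, {"tx": 0, "ty": 0, "tz": -0.02, "ax": 0, "ay": 0, "az": 0, "jaw": 140}, {"tx": 0, "ty": 0, "tz": -0.04, "ax": 0, "ay": 0, "az": 0, "jaw": 140}, {"tx": 0, "ty": 0, "tz": -0.05, "ax": 0, "ay": 0, "az": 0, "jaw": 80}, {"tx": 0, "ty": 0, "tz": 0, "ax": 0, "ay": 0, "az": 0, "jaw": 80}, {"tx": 0, "ty": 0, "tz": 0, "ax": 0, "ay": 0, "az": 0, "jaw": 80}]'

```text
time: 23.05
tool_pos: [0.6495, -0.0565, 0.1233]
tool_rot: [-0.0, 1.0, -0.028, 0.001]
contact_force: [-0.8, -0.4, -0.8]
gripper_width: 0.687
```

```bash
python3 - <<'E'
from h import *
import pickle
f=manip.grab_frame("wrist");crop(f,0,0,512,384,1,"w19.png");pickle.dump(f,open("w19.pkl","wb"))
E
python3 go.py .470 .012 .12 .11
```

```text
t 23.1 pos [ 0.6505 -0.0567  0.1244] psi -0.057 w 0.687 F [ 1.3 -0.6  0.7]
to go mm [-184.2  -58.4    3.7] deg [ 0.03 -0.22 -9.56] n 5 per row [-36.8 -11.7   0.7] [ 0.01 -0.04 -1.91]
```

View pics/w19.png

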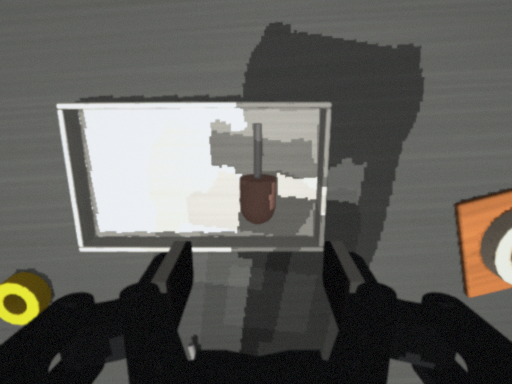

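>>> move_arm --rows '[{"tx": -0.03, "ty": -0.01, "tz": 0, "ax": 0, "ay": 0, "az": -2.4, "jaw": 80}, {"tx": -0.04, "ty": -0.015, "tz": 0, "ax": 0, "ay": 0, "az": -2.4, "jaw": 80}, {"tx": -0.04, "ty": -0.015, "tz": 0, "ax": 0, "ay": 0, "az": -2.4, "jaw": 80}, {"tx": -0.04, "ty": -0.015, "tz": 0, "ax": 0, "ay": 0, "az": -2.4, "jaw": 80}, {"tx": 0, "ty": -0.005, "tz": 0, "ax": 0, "ay": 0, "az": 0, "jaw": 80}, {"tx": 0, "ty": 0, "tz": 0, "ax": 0, "ay": 0, "az": 0, "jaw": 80}, {"tx": 0, "ty": 0, "tz": 0, "ax": 0, "ay": 0, "az": 0, "jaw": 80}]'

```text
time: 23.8
tool_pos: [0.4897, 0.0034, 0.1136]
tool_rot: [-0.001, 0.998, 0.058, -0.005]
contact_force: [-0.0, -0.5, -0.2]
gripper_width: 0.688
```

```bash
python3 - <<'E'
from h import *
import pickle
f=manip.grab_frame("wrist");crop(f,0,0,512,384,1.5,"w20.png");pickle.dump(f,open("w20.pkl","wb"))
E
python3 go.py .450 .009 .03 .11
```

```text
t 23.85 pos [0.4902 0.0033 0.1138] psi 0.116 w 0.686 F [-0.1  0.2  0.4]
to go mm [-38.5 -10.1  84.2] deg [-0.15  0.51  0.34] n 3 per row [-12.8  -3.4  28.1] [-0.05  0.17  0.11]
```

View pics/w20.png

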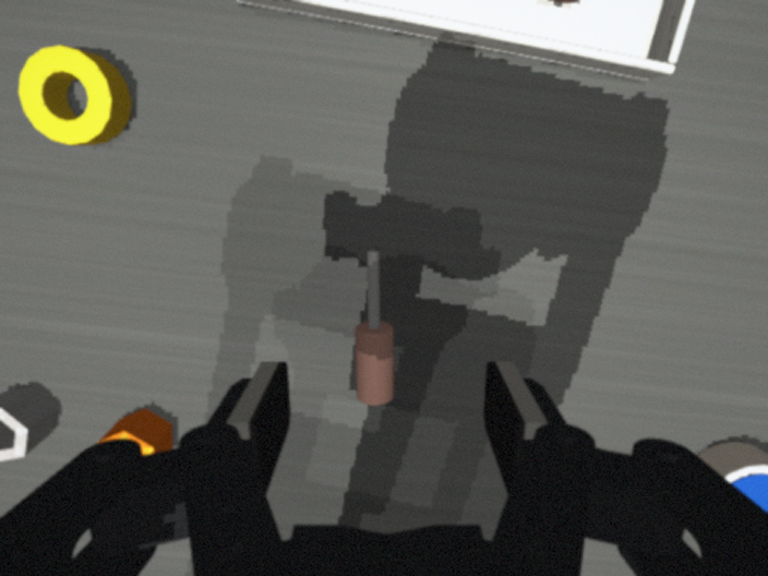

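```bash
python3 - <<'E'
from h import *
import pickle
f=pickle.load(open("w20.pkl","rb"))
A,B=onplane(f,np.array([(373.5,327),(373,251)])/1.5-.17,.010);d=B-A;u=d/np.linalg.norm(d)
o1,o2=A-.02*u,B-.06*u
print(A,B,np.linalg.norm(d),np.arctan2(d[1],d[0]),o1,o2)
E
python3 go.py .452 .010 .03 .12
```

```text
[0.46663664 0.00608357 0.01      ] [0.50637982 0.01070304 0.01      ] 0.040010745202201256 0.11571378606620719 [0.44677039 0.00377445 0.01      ] [0.44678106 0.00377569 0.01      ]
t 23.85 pos [0.4902 0.0033 0.1138] psi 0.116 w 0.686 F [-0.1  0.2  0.4]
to go mm [-36.4 -10.9  84.2] deg [-0.15  0.5  -0.23] n 3 per row [-12.1  -3.6  28.1] [-0.05  0.17 -0.08]
```

>>> move_arm --rows '[{"tx": -0.012, "ty": -0.002, "tz": 0.02, "ax": 0, "ay": 0.3, "az": 0, "jaw": 80}, {"tx": -0.012, "ty": -0.002, "tz": 0.025, "ax": 0, "ay": 0.2, "az": 0, "jaw": 80}, {"tx": -0.012, "ty": -0.002, "tz": 0.025, "ax": 0, "ay": 0, "az": 0, "jaw": 80}, {"tx": 0, "ty": 0, "tz": 0, "ax": 0, "ay": 0, "az": 0, "jaw": 80}]'

```text
time: 24.25
tool_pos: [0.4597, 0.0029, 0.0448]
tool_rot: [-0.0, 0.998, 0.057, 0.003]
contact_force: [-0.7, 0.5, -0.8]
gripper_width: 0.687
```

```bash
python3 go.py .4525 .005 .001 .116;  python3 - <<'E'
from h import *
f=manip.grab_frame("wrist");crop(f,0,0,512,384,1,"w21.png")
E
```

```text
t 24.25 pos [0.4597 0.0029 0.0448] psi 0.114 w 0.687 F [-0.7  0.5 -0.8]
to go mm [-7.2 -2.8 43.8] deg [-0.03 -0.37 -0.13] n 1 per row [-7.2 -2.8 43.8] [-0.03 -0.37 -0.13]
```

View pics/w21.png

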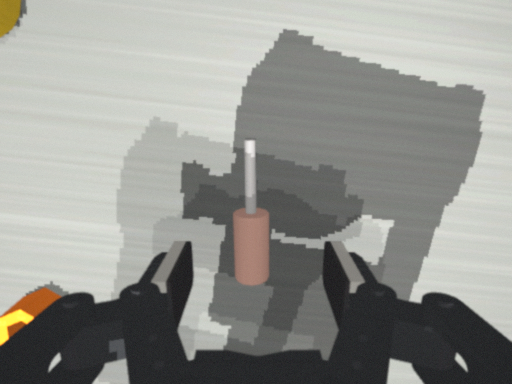

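>>> move_arm --rows '[{"tx": -0.005, "ty": -0.002, "tz": 0.012, "ax": 0, "ay": -0.4, "az": 0, "jaw": 80}, {"tx": -0.002, "ty": -0.001, "tz": 0.012, "ax": 0, "ay": 0, "az": 0, "jaw": 80}, {"tx": 0, "ty": 0, "tz": 0.012, "ax": 0, "ay": 0, "az": 0, "jaw": 80}, {"tx": 0, "ty": 0, "tz": 0, "ax": 0, "ay": 0, "az": 0, "jaw": 80}]'

```text
time: 24.7
tool_pos: [0.4609, 0.0037, 0.0129]
tool_rot: [0.001, 0.998, 0.056, 0.006]
contact_force: [-0.5, -0.2, -0.2]
gripper_width: 0.686
```

```bash
python3 go.py .4525 .005 .002 .116
```

```text
t 24.7 pos [0.4609 0.0037 0.0129] psi 0.113 w 0.686 F [-0.5 -0.2 -0.2]
to go mm [-8.3 -2.3 10.8] deg [ 0.17 -0.68 -0.18] n 1 per row [-8.3 -2.3 10.8] [ 0.17 -0.68 -0.18]
```

>>> move_arm --rows '[{"tx": -0.008, "ty": -0.002, "tz": 0.004, "ax": 0, "ay": -0.7, "az": 0, "jaw": 80}, {"tx": -0.002, "ty": 0, "tz": 0.004, "ax": 0, "ay": -0.2, "az": 0, "jaw": 80}, {"tx": 0, "ty": 0, "tz": 0, "ax": 0, "ay": 0, "az": 0, "jaw": 80}]'

```text
time: 25.0
tool_pos: [0.4506, 0.0046, 0.0045]
tool_rot: [0.002, 0.998, 0.056, -0.002]
contact_force: [-0.4, -0.0, 0.6]
gripper_width: 0.688
```

```bash
python3 go.py .4525 .005 .002 .116
```

```text
t 25.0 pos [0.4506 0.0046 0.0045] psi 0.113 w 0.688 F [-0.4 -0.   0.6]
to go mm [ 1.9 -0.2  2.5] deg [ 0.18  0.27 -0.17] n 1 per row [ 1.9 -0.2  2.5] [ 0.18  0.27 -0.17]
```

>>> move_arm --rows '[{"tx": 0.001, "ty": 0, "tz": 0.0025, "ax": 0.1, "ay": 0.2, "az": 0, "jaw": 80}, {"tx": 0, "ty": 0, "tz": 0, "ax": 0, "ay": 0, "az": 0, "jaw": 240}, {"tx": 0, "ty": 0, "tz": 0, "ax": 0, "ay": 0, "az": 0, "jaw": 240}, {"tx": 0, "ty": 0, "tz": 0, "ax": 0, "ay": 0, "az": 0, "jaw": 240}, {"tx": 0, "ty": 0, "tz": 0, "ax": 0, "ay": 0, "az": 0, "jaw": 240}, {"tx": 0, "ty": 0, "tz": 0, "ax": 0, "ay": 0, "az": 0, "jaw": 240}, {"tx": 0, "ty": 0, "tz": 0, "ax": 0, "ay": 0, "az": 0, "jaw": 240}]'

```text
time: 25.7
tool_pos: [0.4528, 0.0045, 0.0031]
tool_rot: [0.001, 0.998, 0.057, 0.001]
contact_force: [0.5, -0.2, 0.5]
gripper_width: 0.215
```

>>> move_arm --rows '[{"tx": 0, "ty": 0, "tz": -0.02, "ax": 0, "ay": 0, "az": 0, "jaw": 240}, {"tx": 0, "ty": 0, "tz": -0.03, "ax": 0, "ay": 0, "az": 0, "jaw": 240}, {"tx": 0, "ty": 0, "tz": -0.04, "ax": 0, "ay": 0, "az": 0, "jaw": 240}, {"tx": 0, "ty": 0, "tz": -0.03, "ax": 0, "ay": 0, "az": 0, "jaw": 240}]'

```text
time: 26.1
tool_pos: [0.4473, 0.0055, 0.1201]
tool_rot: [-0.001, 0.998, 0.056, -0.006]
contact_force: [0.2, -0.3, 0.4]
gripper_width: 0.212
```

```bash
python3 go.py .650 .032 .12 -.057;  python3 - <<'E'
from h import *
f=manip.grab_frame("wrist");crop(f,0,0,512,384,1,"w22.png")
E
```

```text
t 26.1 pos [0.4473 0.0055 0.1201] psi 0.113 w 0.212 F [ 0.2 -0.3  0.4]
to go mm [204.4  -3.5  -2.5] deg [-0.05  0.75  9.73] n 5 per row [40.9 -0.7 -0.5] [-0.01  0.15  1.95]
```

View pics/w22.png

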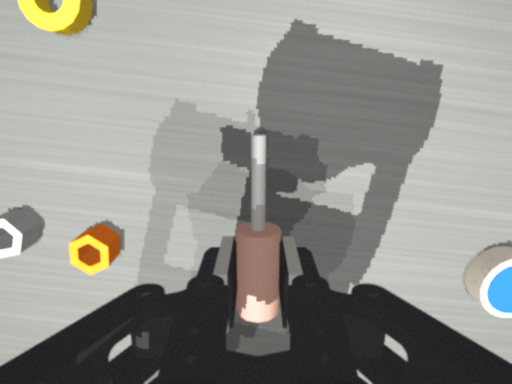

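>>> move_arm --rows '[{"tx": 0.03, "ty": 0, "tz": 0, "ax": 0, "ay": 0.4, "az": 2, "jaw": 240}, {"tx": 0.042, "ty": 0, "tz": 0, "ax": 0, "ay": 0.3, "az": 2, "jaw": 240}, {"tx": 0.042, "ty": -0.001, "tz": 0, "ax": 0, "ay": 0, "az": 2, "jaw": 240}, {"tx": 0.042, "ty": -0.003, "tz": 0, "ax": 0, "ay": 0, "az": 2, "jaw": 240}, {"tx": 0.04, "ty": -0.005, "tz": 0, "ax": 0, "ay": 0, "az": 2, "jaw": 240}, {"tx": 0, "ty": 0, "tz": 0, "ax": 0, "ay": 0, "az": 0, "jaw": 240}, {"tx": 0, "ty": 0, "tz": 0, "ax": 0, "ay": 0, "az": 0, "jaw": 240}]'

```text
time: 26.85
tool_pos: [0.6542, 0.0219, 0.126]
tool_rot: [0.0, 0.999, -0.034, 0.006]
contact_force: [0.1, 0.4, -0.6]
gripper_width: 0.217
```

```bash
python3 go.py .650 .032 .05 -.057
```

```text
t 26.85 pos [0.6542 0.0219 0.126 ] psi -0.069 w 0.217 F [ 0.1  0.4 -0.6]
to go mm [-5.7 -9.8 75.9] deg [-0.01 -0.64 -0.69] n 2 per row [-2.9 -4.9 38. ] [-0.   -0.32 -0.34]
```

>>> move_arm --rows '[{"tx": -0.003, "ty": -0.005, "tz": 0.01, "ax": 0, "ay": -0.4, "az": -0.7, "jaw": 240}, {"tx": -0.001, "ty": -0.005, "tz": 0.025, "ax": 0, "ay": -0.2, "az": 0, "jaw": 240}, {"tx": 0, "ty": 0, "tz": 0.025, "ax": 0, "ay": 0, "az": 0, "jaw": 240}, {"tx": 0, "ty": 0, "tz": 0.01, "ax": 0, "ay": 0, "az": 0, "jaw": 240}, {"tx": 0, "ty": 0, "tz": 0, "ax": 0, "ay": 0, "az": 0, "jaw": 240}]'

```text
time: 27.35
tool_pos: [0.6456, 0.0335, 0.0527]
tool_rot: [-0.0, 1.0, -0.027, -0.001]
contact_force: [0.2, 0.8, -0.2]
gripper_width: 0.215
```

```bash
python3 go.py .650 .032 .008 -.057;  python3 - <<'E'
from h import *
f=manip.grab_frame("wrist");crop(f,0,0,512,384,1,"w23.png")
E
```

```text
t 27.35 pos [0.6456 0.0335 0.0527] psi -0.054 w 0.215 F [ 0.2  0.8 -0.2]
to go mm [ 4.6  1.3 44.7] deg [-0.02  0.13  0.17] n 1 per row [ 4.6  1.3 44.7] [-0.02  0.13  0.17]
```

View pics/w23.png

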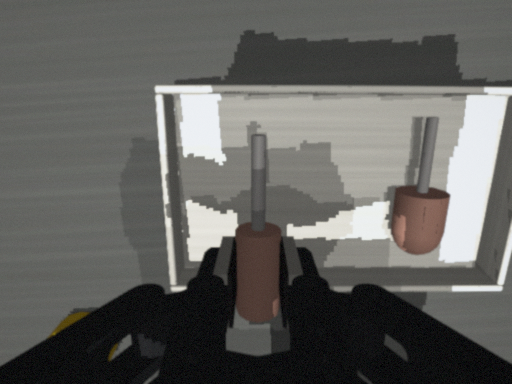

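>>> move_arm --rows '[{"tx": 0.004, "ty": 0.001, "tz": 0.004, "ax": 0, "ay": 0.1, "az": 0, "jaw": 240}, {"tx": 0.001, "ty": 0, "tz": 0.012, "ax": 0, "ay": 0, "az": 0, "jaw": 240}, {"tx": 0, "ty": 0, "tz": 0.012, "ax": 0, "ay": 0, "az": 0, "jaw": 240}, {"tx": 0, "ty": 0, "tz": 0.009, "ax": 0, "ay": 0, "az": 0, "jaw": 240}, {"tx": 0, "ty": 0, "tz": 0.0, "ax": 0, "ay": 0, "az": 0, "jaw": 240}]'

```text
time: 27.9
tool_pos: [0.6536, 0.0317, 0.0176]
tool_rot: [-0.0, 1.0, -0.027, 0.004]
contact_force: [-0.1, 0.5, -0.9]
gripper_width: 0.212
```

```bash
python3 go.py .650 .032 .0075 -.057
```

```text
t 27.9 pos [0.6536 0.0317 0.0176] psi -0.054 w 0.212 F [-0.1  0.5 -0.9]
to go mm [-3.7 -0.1 10.1] deg [-0.02 -0.4   0.16] n 1 per row [-3.7 -0.1 10.1] [-0.02 -0.4   0.16]
```

>>> move_arm --rows '[{"tx": -0.003, "ty": 0, "tz": 0.004, "ax": 0, "ay": -0.4, "az": 0, "jaw": 240}, {"tx": -0.001, "ty": 0, "tz": 0.005, "ax": 0, "ay": 0, "az": 0, "jaw": 240}, {"tx": 0, "ty": 0, "tz": 0, "ax": 0, "ay": 0, "az": 0, "jaw": 240}]'

```text
time: 28.2
tool_pos: [0.6494, 0.0319, 0.0076]
tool_rot: [-0.0, 1.0, -0.027, -0.0]
contact_force: [-0.1, 0.3, -0.6]
gripper_width: 0.217
```

```bash
python3 go.py .650 .032 .0075 -.057
```

```text
t 28.2 pos [0.6494 0.0319 0.0076] psi -0.054 w 0.217 F [-0.1  0.3 -0.6]
to go mm [ 0.6 -0.2  0.1] deg [-0.02  0.06  0.16] n 1 per row [ 0.6 -0.2  0.1] [-0.02  0.06  0.16]
```

>>> move_arm --rows '[{"tx": 0, "ty": 0, "tz": 0, "ax": 0, "ay": 0, "az": 0, "jaw": 180}, {"tx": 0, "ty": 0, "tz": 0, "ax": 0, "ay": 0, "az": 0, "jaw": 150}, {"tx": 0, "ty": 0, "tz": 0, "ax": 0, "ay": 0, "az": 0, "jaw": 150}, {"tx": 0, "ty": 0, "tz": 0, "ax": 0, "ay": 0, "az": 0, "jaw": 150}, {"tx": 0, "ty": 0, "tz": -0.02, "ax": 0, "ay": 0, "az": 0, "jaw": 150}, {"tx": 0, "ty": 0, "tz": -0.04, "ax": 0, "ay": 0, "az": 0, "jaw": 150}, {"tx": 0, "ty": 0, "tz": -0.05, "ax": 0, "ay": 0, "az": 0, "jaw": 80}, {"tx": 0, "ty": 0, "tz": 0, "ax": 0, "ay": 0, "az": 0, "jaw": 80}]'

```text
time: 29.0
tool_pos: [0.6492, 0.0319, 0.121]
tool_rot: [-0.0, 1.0, -0.027, -0.001]
contact_force: [-0.3, 0.5, 1.1]
gripper_width: 0.689
```

```bash
python3 - <<'E'
from h import *
f=manip.grab_frame("wrist");crop(f,0,0,512,384,1,"w24.png")
E
for p in -.1 .95 1.5; do python3 go.py .40 .199 .12 $p; done
```

```text
t 29.05 pos [0.647  0.032  0.1171] psi -0.054 w 0.687 F [-0.9 -0.5 -0.8]
to go mm [-255.7 -153.4   -0.8] deg [-0.01  0.47  2.62] n 7 per row [-36.5 -21.9  -0.1] [-0.    0.07  0.37]
t 29.05 pos [0.647  0.032  0.1171] psi -0.054 w 0.687 F [-0.9 -0.5 -0.8]
to go mm [-255.7 -153.4   -0.8] deg [ -0.26   0.41 -57.54] n 9 per row [-28.4 -17.   -0.1] [-0.03  0.05 -6.39]
t 29.05 pos [0.647  0.032  0.1171] psi -0.054 w 0.687 F [-0.9 -0.5 -0.8]
to go mm [-255.7 -153.4   -0.8] deg [ -0.38   0.35 -89.05] n 13 per row [-19.7 -11.8  -0.1] [-0.03  0.03 -6.85]
```

View pics/w24.png

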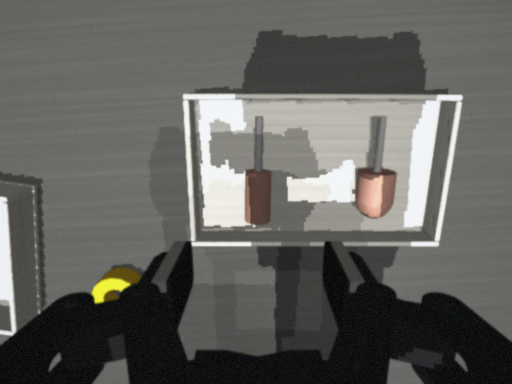

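>>> move_arm --rows '[{"tx": -0.026, "ty": -0.016, "tz": 0, "ax": 0, "ay": 0.2, "az": 1.2, "jaw": 105}, {"tx": -0.036, "ty": -0.022, "tz": 0, "ax": 0, "ay": 0.2, "az": 1.2, "jaw": 105}, {"tx": -0.036, "ty": -0.022, "tz": 0, "ax": 0, "ay": 0, "az": 1.2, "jaw": 105}, {"tx": -0.036, "ty": -0.022, "tz": 0, "ax": 0, "ay": 0, "az": 1.2, "jaw": 105}, {"tx": -0.036, "ty": -0.022, "tz": 0, "ax": 0, "ay": 0, "az": 1.2, "jaw": 105}, {"tx": -0.036, "ty": -0.022, "tz": 0, "ax": 0, "ay": 0, "az": 1.0, "jaw": 105}, {"tx": -0.03, "ty": -0.014, "tz": 0, "ax": 0, "ay": 0, "az": 0, "jaw": 105}, {"tx": 0, "ty": 0, "tz": 0, "ax": 0, "ay": 0, "az": 0, "jaw": 105}, {"tx": 0, "ty": 0, "tz": 0, "ax": 0, "ay": 0, "az": 0, "jaw": 105}]'

```text
time: 29.95
tool_pos: [0.4168, 0.2027, 0.1079]
tool_rot: [0.001, 0.996, -0.092, -0.006]
contact_force: [0.0, -0.1, 1.2]
gripper_width: 0.586
```

```bash
python3 - <<'E'
from h import *
import pickle
f=manip.grab_frame("wrist");crop(f,0,0,512,384,1.5,"w25.png");pickle.dump(f,open("w25.pkl","wb"))
E
python3 go.py .389 .199 .03 -.177
```

```text
t 30.0 pos [0.4168 0.2025 0.1077] psi -0.185 w 0.59 F [-0.1  0.7 -1. ]
to go mm [-25.7   8.2  78.1] deg [ 0.23  0.71 -0.45] n 2 per row [-12.9   4.1  39. ] [ 0.12  0.35 -0.23]
```

View pics/w25.png

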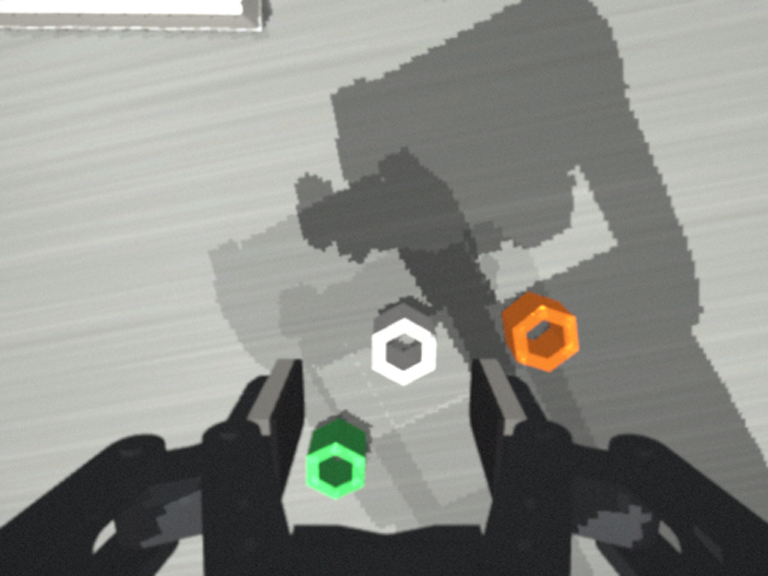

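```bash
python3 - <<'E'
from h import *
import pickle
f=pickle.load(open("w25.pkl","rb"))
print(onplane(f,np.array([(404,351)])/1.5-.17,.024))
E
python3 go.py .388 .199 .003 -.18
```

```text
[[0.3881166  0.19711673 0.024     ]]
t 30.0 pos [0.4168 0.2025 0.1077] psi -0.185 w 0.59 F [-0.1  0.7 -1. ]
to go mm [-26.4   8.3 105.1] deg [ 0.24  0.71 -0.28] n 3 per row [-8.8  2.8 35. ] [ 0.08  0.24 -0.09]
```

>>> move_arm --rows '[{"tx": -0.013, "ty": 0.004, "tz": 0.015, "ax": 0.1, "ay": 0.4, "az": 0, "jaw": 105}, {"tx": -0.014, "ty": 0.004, "tz": 0.02, "ax": 0.1, "ay": 0.3, "az": 0, "jaw": 105}, {"tx": -0.002, "ty": 0, "tz": 0.015, "ax": 0, "ay": 0, "az": 0, "jaw": 105}, {"tx": 0, "ty": 0, "tz": 0, "ax": 0, "ay": 0, "az": 0, "jaw": 105}]'

```text
time: 30.4
tool_pos: [0.3898, 0.1973, 0.0567]
tool_rot: [0.0, 0.995, -0.095, 0.001]
contact_force: [-0.4, -0.1, -0.6]
gripper_width: 0.589
```

```bash
python3 go.py .388 .199 .003 -.18
```

```text
t 30.4 pos [0.3898 0.1973 0.0567] psi -0.19 w 0.589 F [-0.4 -0.1 -0.6]
to go mm [-2.2 -1.3 53.7] deg [ 0.04 -0.12 -0.6 ] n 2 per row [-1.1 -0.7 26.8] [ 0.02 -0.06 -0.3 ]
```

>>> move_arm --rows '[{"tx": -0.003, "ty": 0, "tz": 0.015, "ax": 0, "ay": -0.3, "az": -0.5, "jaw": 105}, {"tx": -0.003, "ty": 0, "tz": 0.015, "ax": 0, "ay": -0.3, "az": 0, "jaw": 105}, {"tx": -0.002, "ty": 0, "tz": 0.012, "ax": 0, "ay": -0.2, "az": 0, "jaw": 105}, {"tx": 0, "ty": 0, "tz": 0, "ax": 0, "ay": 0, "az": 0, "jaw": 105}]'

```text
time: 30.8
tool_pos: [0.3841, 0.198, 0.0125]
tool_rot: [-0.0, 0.996, -0.092, -0.006]
contact_force: [-0.4, -1.0, -0.6]
gripper_width: 0.588
```

```bash
python3 go.py .3885 .198 .003 -.18
```

```text
t 30.8 pos [0.3841 0.198  0.0125] psi -0.184 w 0.588 F [-0.4 -1.  -0.6]
to go mm [ 4.4 -0.8  9.5] deg [ 0.01  0.66 -0.24] n 1 per row [ 4.4 -0.8  9.5] [ 0.01  0.66 -0.24]
```

>>> move_arm --rows '[{"tx": 0.004, "ty": -0.001, "tz": 0.008, "ax": 0, "ay": 0.6, "az": 0, "jaw": 105}, {"tx": 0, "ty": 0, "tz": 0.001, "ax": 0, "ay": 0, "az": 0, "jaw": 105}, {"tx": 0, "ty": 0, "tz": 0, "ax": 0, "ay": 0, "az": 0, "jaw": 230}, {"tx": 0, "ty": 0, "tz": 0, "ax": 0, "ay": 0, "az": 0, "jaw": 230}, {"tx": 0, "ty": 0, "tz": 0, "ax": 0, "ay": 0, "az": 0, "jaw": 230}, {"tx": 0, "ty": 0, "tz": 0, "ax": 0, "ay": 0, "az": 0, "jaw": 230}, {"tx": 0, "ty": 0, "tz": 0, "ax": 0, "ay": 0, "az": 0, "jaw": 230}]'

```text
time: 31.5
tool_pos: [0.3903, 0.1989, 0.0042]
tool_rot: [-0.0, 0.996, -0.092, 0.001]
contact_force: [0.1, -0.7, -0.6]
gripper_width: 0.334
```

>>> move_arm --rows '[{"tx": 0, "ty": 0, "tz": -0.02, "ax": 0, "ay": 0, "az": 0, "jaw": 230}, {"tx": 0, "ty": 0, "tz": -0.03, "ax": 0, "ay": 0, "az": 0, "jaw": 230}, {"tx": 0, "ty": 0, "tz": -0.04, "ax": 0, "ay": 0, "az": 0, "jaw": 230}, {"tx": 0, "ty": 0, "tz": -0.03, "ax": 0, "ay": 0, "az": 0, "jaw": 230}]'

```text
time: 31.9
tool_pos: [0.3849, 0.1973, 0.1217]
tool_rot: [0.002, 0.996, -0.092, -0.005]
contact_force: [1.5, 0.0, -0.1]
gripper_width: 0.339
```

```bash
python3 - <<'E'
from h import *
f=manip.grab_frame("wrist");crop(f,0,0,512,384,1,"w26.png")
E
python3 go.py .614 .281 .12 -.18
```

```text
t 31.95 pos [0.3878 0.1982 0.1269] psi -0.184 w 0.338 F [2.2 1.1 1.9]
to go mm [ 207.2 -122.7    6.1] deg [ 0.09  0.16 -0.22] n 6 per row [ 34.5 -20.5   1. ] [ 0.02  0.03 -0.04]
```

View pics/w26.png

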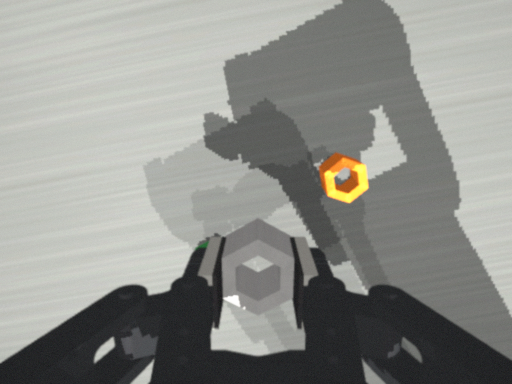

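Nut is held on its flats. To the bin.

>>> move_arm --rows '[{"tx": 0.028, "ty": -0.016, "tz": 0, "ax": 0, "ay": 0, "az": 0, "jaw": 230}, {"tx": 0.036, "ty": -0.021, "tz": 0, "ax": 0, "ay": 0, "az": 0, "jaw": 230}, {"tx": 0.036, "ty": -0.021, "tz": 0, "ax": 0, "ay": 0, "az": 0, "jaw": 230}, {"tx": 0.036, "ty": -0.021, "tz": 0, "ax": 0, "ay": 0, "az": 0, "jaw": 230}, {"tx": 0.036, "ty": -0.021, "tz": 0, "ax": 0, "ay": 0, "az": 0, "jaw": 230}, {"tx": 0.03, "ty": -0.018, "tz": 0, "ax": 0, "ay": 0, "az": 0, "jaw": 230}, {"tx": 0, "ty": 0, "tz": 0, "ax": 0, "ay": 0, "az": 0, "jaw": 230}, {"tx": 0, "ty": 0, "tz": 0, "ax": 0, "ay": 0, "az": 0, "jaw": 230}]'

```text
time: 32.75
tool_pos: [0.6164, 0.2807, 0.1262]
tool_rot: [-0.0, 0.996, -0.092, 0.001]
contact_force: [-0.6, 1.3, -1.7]
gripper_width: 0.335
```

```bash
python3 - <<'E'
from h import *
f=manip.grab_frame("wrist");crop(f,0,0,512,384,1,"w27.png")
E
python3 go.py .614 .281 .05 -.18
```

```text
t 32.8 pos [0.6161 0.2805 0.1262] psi -0.183 w 0.335 F [-0.4 -0.4 -0.9]
to go mm [-2.3 -0.  76.2] deg [-0.03 -0.1  -0.19] n 2 per row [-1.1 -0.  38.1] [-0.02 -0.05 -0.1 ]
```

View pics/w27.png

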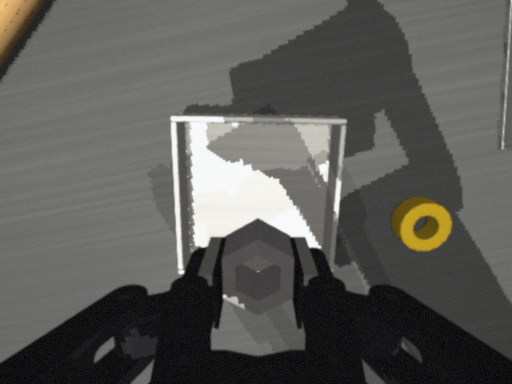

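>>> move_arm --rows '[{"tx": -0.002, "ty": 0, "tz": 0.02, "ax": 0, "ay": 0, "az": 0, "jaw": 230}, {"tx": 0, "ty": 0, "tz": 0.03, "ax": 0, "ay": 0, "az": 0, "jaw": 230}, {"tx": 0, "ty": 0, "tz": 0.03, "ax": 0, "ay": 0, "az": 0, "jaw": 230}, {"tx": 0, "ty": 0, "tz": 0.018, "ax": 0, "ay": 0, "az": 0, "jaw": 230}, {"tx": 0, "ty": 0, "tz": 0.0, "ax": 0, "ay": 0, "az": 0, "jaw": 230}]'

```text
time: 33.3
tool_pos: [0.6103, 0.2799, 0.0284]
tool_rot: [-0.001, 0.996, -0.091, 0.002]
contact_force: [0.1, 0.4, -1.0]
gripper_width: 0.34
```

```bash
python3 go.py .614 .281 .0095 -.18
```

```text
t 33.3 pos [0.6103 0.2799 0.0284] psi -0.183 w 0.34 F [ 0.1  0.4 -1. ]
to go mm [ 3.4 -1.7 18.9] deg [-0.1  -0.23 -0.16] n 1 per row [ 3.4 -1.7 18.9] [-0.1  -0.23 -0.16]
```

>>> move_arm --rows '[{"tx": 0.001, "ty": 0, "tz": 0.009, "ax": 0, "ay": 0, "az": 0, "jaw": 230}, {"tx": 0, "ty": 0, "tz": 0.008, "ax": 0, "ay": 0, "az": 0, "jaw": 230}, {"tx": 0, "ty": 0, "tz": 0.0, "ax": 0, "ay": 0, "az": 0, "jaw": 230}]'

```text
time: 33.6
tool_pos: [0.6123, 0.2802, 0.0134]
tool_rot: [-0.002, 0.996, -0.091, 0.004]
contact_force: [0.4, 0.4, -0.8]
gripper_width: 0.34
```

```bash
python3 go.py .614 .281 .0095 -.18
```

```text
t 33.6 pos [0.6123 0.2802 0.0134] psi -0.183 w 0.34 F [ 0.4  0.4 -0.8]
to go mm [ 1.5 -1.1  3.9] deg [-0.21 -0.43 -0.15] n 1 per row [ 1.5 -1.1  3.9] [-0.21 -0.43 -0.15]
```

>>> move_arm --rows '[{"tx": 0, "ty": 0, "tz": 0.004, "ax": -0.1, "ay": -0.3, "az": 0, "jaw": 230}, {"tx": 0, "ty": 0, "tz": 0.0, "ax": 0, "ay": 0, "az": 0, "jaw": 230}, {"tx": 0, "ty": 0, "tz": 0, "ax": 0, "ay": 0, "az": 0, "jaw": 150}, {"tx": 0, "ty": 0, "tz": 0, "ax": 0, "ay": 0, "az": 0, "jaw": 120}, {"tx": 0, "ty": 0, "tz": 0, "ax": 0, "ay": 0, "az": 0, "jaw": 120}, {"tx": 0, "ty": 0, "tz": -0.02, "ax": 0, "ay": 0, "az": 0, "jaw": 120}, {"tx": 0, "ty": 0, "tz": -0.04, "ax": 0, "ay": 0, "az": 0, "jaw": 120}, {"tx": 0, "ty": 0, "tz": -0.05, "ax": 0, "ay": 0, "az": 0, "jaw": 120}, {"tx": 0, "ty": 0, "tz": -0.04, "ax": 0, "ay": 0, "az": 0, "jaw": 120}, {"tx": 0, "ty": 0, "tz": 0, "ax": 0, "ay": 0, "az": 0, "jaw": 120}, {"tx": 0, "ty": 0, "tz": 0, "ax": 0, "ay": 0, "az": 0, "jaw": 120}]'

```text
time: 34.7
tool_pos: [0.6134, 0.2804, 0.168]
tool_rot: [-0.002, 0.996, -0.091, 0.003]
contact_force: [-0.6, 0.4, -0.5]
gripper_width: 0.534
```

```bash
python3 - <<'E'
from h import *
f=manip.grab_frame("wrist");crop(f,0,0,512,384,1,"w28.png")
f=manip.grab_frame("scene");crop(f,130,130,270,195,2.9,"sc28.png")
f=manip.grab_frame("side");crop(f,150,100,260,270,2.2,"si28.png")
s=manip.state();print(s["time"],s["tool_pos"],s["contact_force"])
E
```

```text
34.85 [0.61270561 0.28013264 0.16604468] [ 1.57113654 -0.23466678  0.10010399]
```

View pics/w28.png

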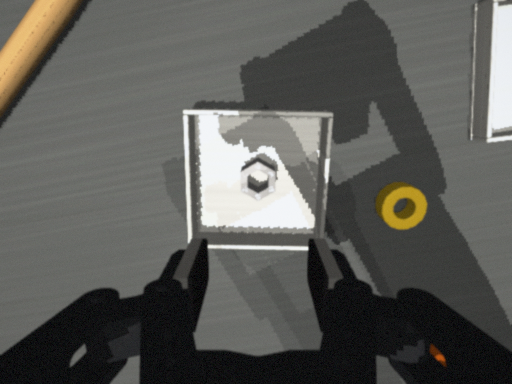

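View pics/sc28.png

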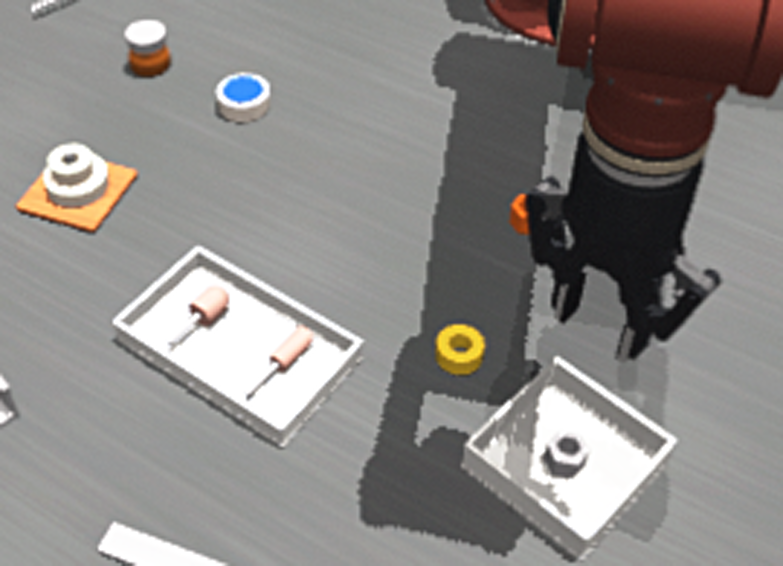

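View pics/si28.png

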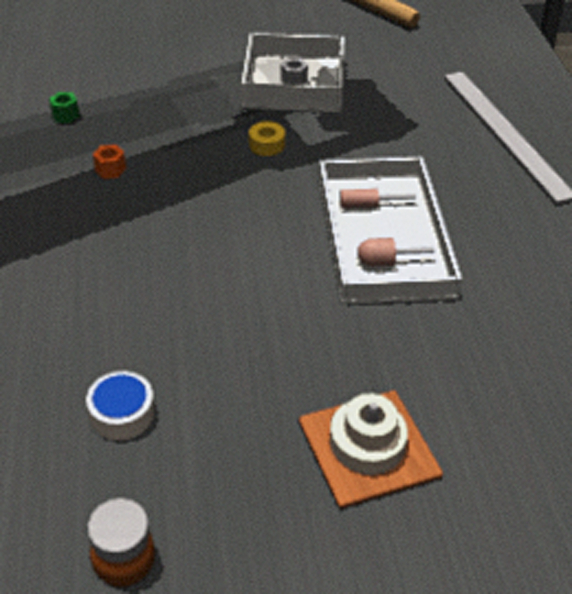

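Everything shows in place: wheels flat on the post, both points level in the tray, nut on the bin floor, and the tape, jar and look-alikes at their old pixels.

```bash
python3 -c "
from plant import manip
print(manip.job_done())"
```

```text
the job is handed in; nothing more can be done
None
```

The job is done and handed in at about 35 s of the 128 s allowed; no verdict was reported.

- **What I did:** The large wheel went onto the post first and the small wheel on top of it. Both mounted points then went side by side onto the tray floor, and the steel nut onto the bin floor.
- **Last pictures (scene, side and wrist cameras):** Both wheels sit flat and stacked on the post. Both points lie level inside the tray and the nut stands about mid-bin. The tape reel, paste jar and the green, orange and yellow look-alikes show at the same pixels as at the start. The gripper was open and clear above the bin, with contact force near zero.
- **Not measured:** These last checks were by eye; I did not measure the final poses of the placed parts.
- **Disagreements on the way:** Position readings from different cameras differed by 2–5 mm for the post and the tray. I settled the post by looking through the wheel bores with the wrist camera. The arm also drifted a few millimetres between moves, which I corrected before each grasp and release.

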